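# Tealight bridge from a flat brass strip

## Task

Set up the tealight display: the thin brass strip lies flat on the little drawer chest, so slide it out over a free edge of the chest until it sticks out well past it, pinch it by the overhanging end and lift it off. Lay it squarely across the wooden trestle, resting on both end blocks between the end stops, let go, and then stand the tealight upright on the middle of the strip. Do not let the strip fall, and leave everything else standing where it is.

Things in the scene. Friction and masses are not known exactly. Their poses are not given: they have to be found in the camera images.
- strip: thin flat brass strip, 180 x 44 x 3 mm, about 0.1 kg, lying flat on the chest's top. Origin: centre of its underside; y along its length, x across its width, z up. Lying flat it offers no sound grip; it slides easily on the chest (friction about 0.3), dragged by a fingertip pressed on it with 5 to 15 N; an overhanging end can be gripped across the 44 mm width
- strip_end_a (a point): middle of the strip's short edge at its +y end (90 mm from its centre), on the underside
- strip_end_b (a point): middle of the strip's short edge at its -y end (90 mm from its centre), on the underside
- chest: pine chest, two closed drawers, fixed. Origin under it on the table; x to its back, y along its long side. Flat top at z = 120 mm, x -78 to 96, y -129 to 129; side walls at y = -125 and 125. Front knobs (y = -60, 60, z 56 to 75) reach to x = -96. By one short side stands the lantern, by the other the low tape roll; which is which changes
- trestle: wooden trestle, fixed, in front of the chest. Origin under its centre, length along y. Base board 64 x 216 x 10 mm; two end blocks 64 mm wide whose flat tops at z = 70 mm are the seats (|y| 74 to 96); outside each an end stop (|y| 96 to 108) rises to z = 78, so the strip has 6 mm of play at each end. Open between the blocks
- tealight: small round tealight in a metal cup, 38 mm across, its firm wall 15 mm high (18 mm with wick), about 10 g; origin at the centre of its underside. It stands on the table to the left or right; it is the only tealight. Grip it round the wall from above
- lantern_t: tall black lantern standing on the table next to the chest, 174 x 167 x 339 mm; origin under its centre; leave alone
- tape: roll of tape lying flat on the table next to the chest, 104 mm across, 25 mm high; origin under its centre; leave alone
- chest_cup: brass tealight cup standing on the back of the chest's top, 63 mm across at the rim, 46 mm high; origin under its centre; leave alone
- spare_cup: brass tealight cup standing on the table, on the side away from the tealight, 63 mm across at the rim, 46 mm high; origin under its centre; leave alone
- bell: counter bell by the table's right-hand edge, 71 mm across, 62 mm high; origin under its centre; leave alone

How it is judged:
By the outcome, as a careful person would: the job done as asked, in the order asked, and still so for the second after the job is handed in, with the robot touching nothing.
It also fails if it takes over 67 s, if anything falls off the work surface, if the arm or the gripper's body presses on something with over 40 N, if the wrist force passes 120 N, or if a joint passes its speed limit or range.

## Robot

A 7-joint arm with a two-finger parallel gripper is mounted at the origin on a cart in front of the work surface, level with it; the furniture and walls round the work are solid. World frame = base frame: x ahead of the robot, y to its left, z up, the work surface at z = 0. Lengths are in m, angles in rad, forces in N, time in s.
With the tool pointing down it reaches from about 0.4 to 0.875 m from the base axis. Payload 19.3 kg.
Tool frame: the origin (TCP) lies midway between the tips of the shut fingers; the grasp point (between the pads) lies bot.grip_point_offset behind it (bot.grip_point_offset is the distance from the TCP to the grasp point, in m); z points along the fingers, y is the direction in which the jaws open and shut (so a half turn about z gives the same grasp; the last joint's range is limited). The gripper opens to 85 mm and grips with 20 to 120 N. Pads are 22 mm wide; open, the fingers measure 114 mm over their backs; the gripper's body (76 mm by 85 mm) begins 54 mm behind the grasp point. The pads swing forward as they close: fully open they stand 13 mm farther back than shut.
Start: joints at [-1.349, 0.521, -0.036, 1.599, 0.021, 1.021, -0.113], TCP at [0.18, 0.599, 0.231] pointing down, gripper open.
Joint ranges: [-2.91, 2.91], [-0.3, 2.13], [-1.5, 1.42], [0.17, 2.43], [-1.26, 4.41], [0.16, 1.93], [-2.52, 2.52]. Speed limits (rad/s): [1.89, 1.89, 2.39, 2.39, 3.01, 3.01, 3.01].

## Interface

Orientations are given as [roll, pitch, yaw] about the fixed x, y, z axes, in that order (R = Rz(yaw) Ry(pitch) Rx(roll)).
In Python, from workcell import bot gives the robot as it stands.
- The arm moves only by the tool servo_tool, never from a script. Its argument "rows" is a list that holds one entry, the list of rows, each a list of 6 numbers: the shift along the tool's x, y, z in cm, then the turn, a rotation vector about the tool's x, y, z in degrees. A call has 1 to 5 rows; each row shifts and turns the commanded pose from where the row before left it, along the tool's axes as they then stand; what a row does not reach is not made up. A row lasts 1/8 s, in which the tool goes at most 62.5 mm and 10.7 degrees, less where a joint would pass 70% of its speed; a pose out of reach is approached as far as the arm can. A call is refused whole if a number of a shift passes 6.25 or a number of a turn 10.7, either way. A call with a gripper value outside its range is refused whole. "grip" is the opening, from -1 (shut) to 1 (fully open), so that 0 is half open, set as the call begins (left out, the last holds). The fingers move at their own pace and stop on an object; "squeeze" is the grip in N (left out, the last holds). Time passes only in rows, so rows that do not move let the fingers close. It gives the time, the measured TCP pose, the force and the opening at its end, in the units of the state.
- bot.observe(): the state, without advancing time (a new reading comes with each control period).
- bot.grab_frame(name): name is "side" or "top" or "wrist"; returns a dict with "image" (400x640x3 uint8, red, green, blue), "K" (3x3 intrinsics, pixels), "R" (3x3) and "t" (3): a world point X has camera coordinates R X + t; the wrist camera has in their place "mount" (4x4, takes a point from camera to tool coordinates, whose origin is the TCP and whose axes are the flange's). Camera axes: x right, y down, z forward; pixel columns grow to the right and rows downward; lengths in m; the calibration is good to about 2 mm. A picture is of the moment at which its call begins: read the wrist's pose just before it. There is no depth.
- bot.job_done(): hands the job in, once; it reports no verdict.
The state is a dict: "clock": time; "qpos": joint angles; "qd": joint speeds; "joint_efforts": joint torques, N m; "position": TCP position; "tool_rot": TCP orientation; "force": force on the tool from outside, world axes, zero at the start; "moment": the same for the moment, N m; "grip_width": finger opening in m.
Only numpy, scipy, OpenCV 4.12 (cv2) and the standard library are available. Lean on these libraries where they do the work, as an engineer would, in place of code of your own. Each camera call takes 0.05 s, during which the arm holds its last target.

## Working session

There is one attempt and no reset: what is moved stays moved. The work goes in short steps, Python scripts to look and compute and a tool call to move; the robot and the scene stay as the last step left them, time stands still between calls to the robot, and variables do not carry over. Pictures are saved under pics/ and viewed, and the job is handed in when it is done.

Besides the shell and the picture viewer there is one more tool, called after "Request:" by a JSON object that holds its "fn" and its "kwargs", one argument or row to a line. servo_tool: Moves the arm, as the interface text tells. Its arguments: {"type":"object","properties":{"rows":{"type":"array"},"grip":{"type":"number"},"squeeze":{"type":"number"}},"required":["rows"]}

```bash
ls; mkdir -p pics
python3 - <<'E'
from workcell import bot
import cv2
print(bot.observe()); print(bot.grip_point_offset)
for n in ["side","top","wrist"]:
    f=bot.grab_frame(n); cv2.imwrite(f"pics/a_{n}.png",f["image"][:,:,::-1])
    print(n,{k:v.tolist() for k,v in f.items() if k!="image"})
E
```

```text
pics
{'clock': 0.0, 'qpos': array([-1.34920138,  0.52202373, -0.03630999,  1.59999343,  0.02116439,
        1.02109411, -0.11280867]), 'qd': array([ 0.00110806,  0.00022777,  0.00026878, -0.00010356, -0.00214737,
        0.00010708, -0.00022774]), 'joint_efforts': array([ 7.83544442e-05, -9.27096605e+01,  1.97971366e+00, -3.69949651e+01,
        1.78213301e-02,  7.77789362e-03,  1.86437285e-05]), 'position': array([0.17973442, 0.59825162, 0.23072508]), 'tool_rot': array([-3.14045908e+00,  5.90632796e-05,  2.84974512e+00]), 'force': array([1.64169162, 0.80601589, 0.50042747]), 'moment': array([ 0.01105789, -0.01690963, -0.03523539]), 'grip_width': 0.08562541942644114}
0.0187
side {'K': [[406.7432262934565, 0.0, 318.09569706578054], [0.0, 406.7432262934565, 199.53440306682802], [0.0, 0.0, 1.0]], 'R': [[0.999513857490996, 0.019596685289912905, 0.024249095016455665], [0.03064275260341817, -0.47400455807121955, -0.8799890343865622], [-0.0057506865985457525, 0.8803042933289356, -0.47437462068526537]], 't': [-0.5769601189478316, 0.04192038316923798, 1.4661759019651461]}
top {'K': [[449.23164982630357, 0.0, 316.32621406291867], [0.0, 449.23164982630357, 198.04460257646707], [0.0, 0.0, 1.0]], 'R': [[0.009085799172261565, -0.9999385862895238, 0.006346014710831089], [-0.9818966111669761, -0.010122266658592595, -0.18914699230096174], [0.18919961213546152, -0.004512578752897004, -0.9819282781348083]], 't': [-0.06310032634819211, 0.5584174278926619, 1.3025195554831464]}
wrist {'K': [[331.078732669117, 0.0, 320.8064694835648], [0.0, 331.078732669117, 195.7455989566252], [0.0, 0.0, 1.0]], 'mount': [[0.0010053801742588504, -0.9526401271868554, -0.30409830200794413, 0.07747782630715369], [0.9999993303667742, 0.0007834781302819146, 0.0008517206233404239, 0.001030173682454949], [-0.0005731288738675754, -0.30409895467664627, 0.9526402769607543, -0.14227995419797138], [0.0, 0.0, 0.0, 1.0]]}
```

View pics/a_side.png

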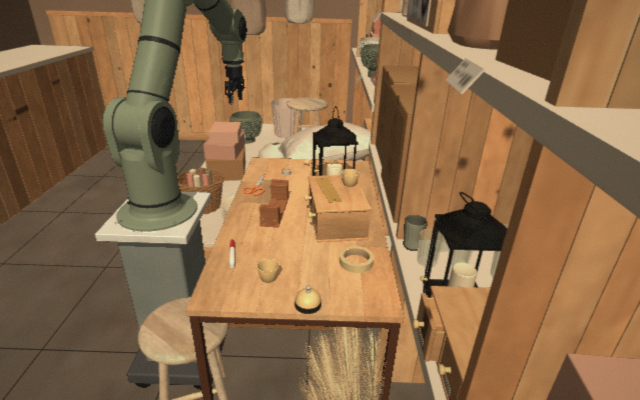

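View pics/a_top.png

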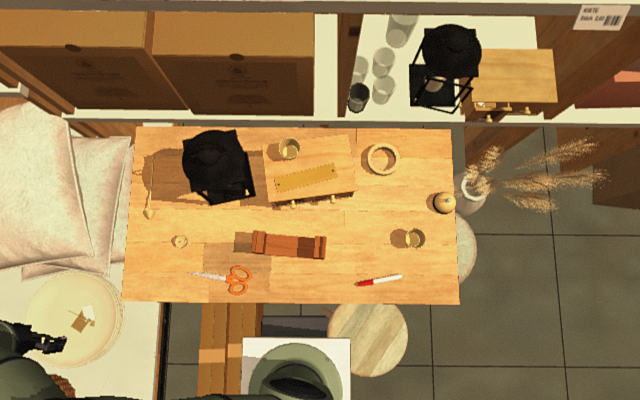

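View pics/a_wrist.png

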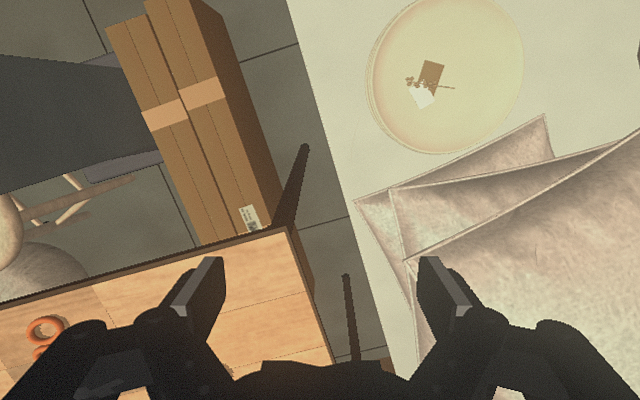

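The top view shows the lantern left of the chest at (215,165) and the tape right of it at (382,158). The strip is on the chest at about (308,182) and the trestle at (288,245). The tealight is at (180,241) and the spare cup at (413,238). Next I'll zoom in.

Run:
```python
import cv2
a=cv2.imread("pics/a_top.png")
cv2.imwrite("pics/z1.png",cv2.resize(a[120:270,230:370],None,fx=5.4/1.4,fy=5.4/1.4,interpolation=cv2.INTER_CUBIC))
cv2.imwrite("pics/z2.png",cv2.resize(a[220:260,160:200],None,fx=8,fy=8,interpolation=cv2.INTER_CUBIC))
b=cv2.imread("pics/a_side.png")
cv2.imwrite("pics/z3.png",cv2.resize(b[130:270,240:400],None,fx=4,fy=4,interpolation=cv2.INTER_CUBIC))
```

```text
(no output)
```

View pics/z1.png

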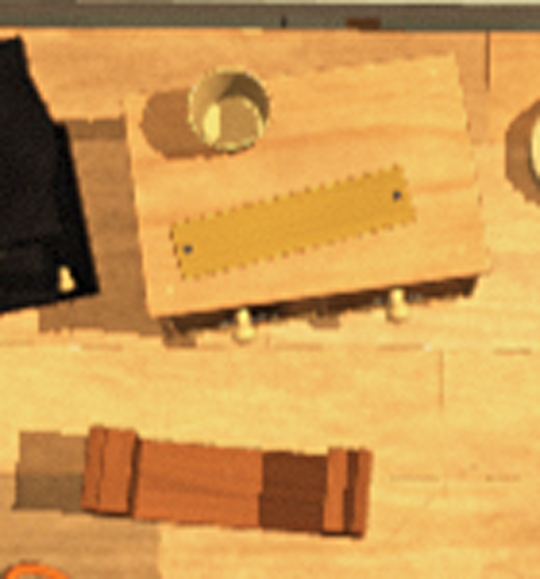

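View pics/z3.png

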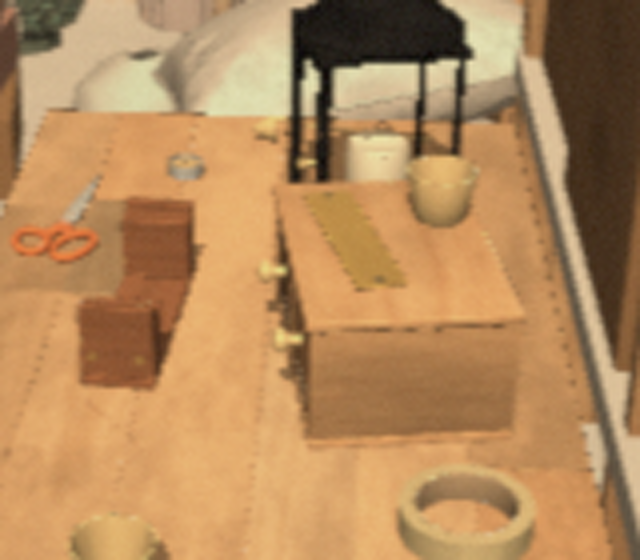

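View pics/z2.png

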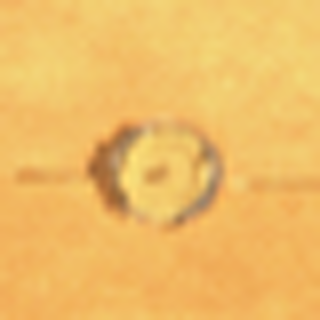

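```bash
cat > h.py <<'E'
import numpy as np, cv2, json
from scipy.spatial.transform import Rotation as Ro
def Rt(rpy): return Ro.from_euler('xyz',rpy).as_matrix()
def cam(f,st=None):
    K=np.array(f["K"])
    if "R" in f: R=np.array(f["R"]);t=np.array(f["t"])
    else:
        M=np.array(f["mount"]);Rw=Rt(st["tool_rot"]);C=Rw@M[:3,3]+st["position"];Rc=Rw@M[:3,:3]
        R=Rc.T;t=-R@C
    return K,R,t
def ray(c,uv,z):
    K,R,t=c; d=R.T@np.linalg.solve(K,[uv[0],uv[1],1.]); C=-R.T@t
    return C+d*(z-C[2])/d[2]
def proj(c,X):
    K,R,t=c; p=K@(R@np.asarray(X)+t); return p[:2]/p[2]
def snap(name,tag):
    from workcell import bot
    st=bot.observe(); f=bot.grab_frame(name)
    im=np.ascontiguousarray(f["image"][:,:,::-1]); cv2.imwrite(f"pics/{tag}.png",im)
    return st,im,cam(f,st)
E
python3 - <<'E'
from h import *
st,im,c=snap("top","b_top")
un=lambda p:((p[0]+.5)/3.857-.5+230,(p[1]+.5)/3.857-.5+120)
S=[ray(c,un(p),.123) for p in [(172,226),(400,166),(415,218),(183,277)]]
print("strip",np.round(S,3), [np.linalg.norm(S[i]-S[(i+1)%4]).round(3) for i in range(4)], np.mean(S,0).round(4))
Cc=[ray(c,un(p),.12) for p in [(126,100),(455,55),(487,270),(150,316)]]
print("chest",np.round(Cc,3), [np.linalg.norm(Cc[i]-Cc[(i+1)%4]).round(3) for i in range(4)])
T=[ray(c,un(p),.078) for p in [(90,426),(371,451),(363,537),(82,510)]]
print("trestle",np.round(T,3), [np.linalg.norm(T[i]-T[(i+1)%4]).round(3) for i in range(4)],np.mean(T,0).round(4))
hsv=cv2.cvtColor(im,cv2.COLOR_BGR2HSV)
def q(y,x): return hsv[y,x].tolist()
print(q(182,308),q(170,340),q(186,290),q(245,275),q(245,305))
# tealight
u=((163+.5)/8-.5+160,(172+.5)/8-.5+220); print("tealight",ray(c,u,.013), u)
# cup, spare, lantern, tape
print("cup",ray(c,un((229,108)),.046+.12))
print("spare",ray(c,(414,238),.046),"lantern top",ray(c,(213,158),.33),"base",[ray(c,p,0) for p in [(255,198)]],"tape",ray(c,(383,158),.025))
E
```

```text
strip [[ 0.603  0.065  0.123]
 [ 0.651 -0.106  0.123]
 [ 0.611 -0.117  0.123]
 [ 0.564  0.055  0.123]] [np.float64(0.177), np.float64(0.042), np.float64(0.179), np.float64(0.04)] [ 0.6069 -0.0258  0.123 ]
chest [[ 0.701  0.102  0.12 ]
 [ 0.74  -0.148  0.12 ]
 [ 0.572 -0.171  0.12 ]
 [ 0.535  0.079  0.12 ]] [np.float64(0.253), np.float64(0.169), np.float64(0.253), np.float64(0.168)]
trestle [[ 0.457  0.127  0.078]
 [ 0.44  -0.086  0.078]
 [ 0.376 -0.081  0.078]
 [ 0.394  0.13   0.078]] [np.float64(0.214), np.float64(0.065), np.float64(0.212), np.float64(0.063)] [0.4167 0.0225 0.078 ]
[19, 192, 228] [19, 154, 243] [19, 195, 226] [11, 192, 185] [11, 189, 119]
tealight [0.42899127 0.35663041 0.013     ] (179.9375, 241.0625)
cup [0.68147908 0.02129271 0.166     ]
spare [ 0.44185875 -0.35071433  0.046     ] lantern top [0.60222208 0.1955391  0.33      ] base [array([0.56746954, 0.13444939, 0.        ])] tape [ 0.69469969 -0.26600495  0.025     ]
```

```bash
cat >> h.py <<'E'
def plan(pos,yaw,n,start=None):
    """print n rows from present pose to pos, yaw(deg), tool down"""
    from workcell import bot
    st=bot.observe(); R=Rt(st["tool_rot"]); p=np.array(st["position"])
    Rg=Rt([np.pi,0,np.radians(yaw)]); pos=np.array(pos,float)
    rv=Ro.from_matrix(R.T@Rg).as_rotvec()
    print("from",p.round(4),"yaw",np.degrees(st["tool_rot"][2]).round(2),"clock",st["clock"])
    for i in range(n):
        Ri=R@Ro.from_rotvec(rv*i/n).as_matrix()
        d=Ri.T@((pos-p)/n)*100
        print([float(x) for x in d.round(2)]+[float(x) for x in np.degrees(rv/n).round(1)])
E
python3 -c "
from h import *
plan([0.42,0.12,0.28],105.5,10)"
```

```text
from [0.1798 0.5984 0.2309] yaw 163.28 clock 0.2
[-3.68, -3.89, -0.49, -0.0, 0.0, 5.8]
[-4.05, -3.5, -0.49, -0.0, 0.0, 5.8]
[-4.38, -3.08, -0.49, -0.0, 0.0, 5.8]
[-4.67, -2.62, -0.49, -0.0, 0.0, 5.8]
[-4.91, -2.13, -0.49, -0.0, 0.0, 5.8]
[-5.1, -1.63, -0.49, -0.0, 0.0, 5.8]
[-5.24, -1.11, -0.49, -0.0, 0.0, 5.8]
[-5.32, -0.58, -0.49, -0.0, 0.0, 5.8]
[-5.35, -0.04, -0.49, -0.0, 0.0, 5.8]
[-5.33, 0.5, -0.49, -0.0, 0.0, 5.8]
```

Request:
{"fn": "servo_tool", "kwargs": {
  "rows": [
    [[-3.7,-3.9,-0.5,0,0,5.8],[-4.0,-3.5,-0.5,0,0,5.8],[-4.4,-3.1,-0.5,0,0,5.8],[-4.7,-2.6,-0.5,0,0,5.8],[-4.9,-2.1,-0.5,0,0,5.8]]
  ],
  "grip": -1
}}

```text
clock: 0.82
position: [0.3006, 0.3577, 0.2565]
tool_rot: [3.141, -0.0, 2.34]
force: [0.5, 0.1, 0.5]
grip_width: -0.0005
```

Request:
{"fn": "servo_tool", "kwargs": {
  "rows": [
    [[-5.1,-1.6,-0.5,0,0,5.8],[-5.2,-1.1,-0.5,0,0,5.8],[-5.3,-0.6,-0.5,0,0,5.8],[-5.3,0,-0.5,0,0,5.8],[-5.3,0.5,-0.5,0,0,5.8]]
  ]
}}

```text
clock: 1.45
position: [0.4197, 0.1197, 0.2817]
tool_rot: [3.141, -0.0, 1.834]
force: [0.7, 0.2, 0.1]
grip_width: -0.0
```

Request:
{"fn": "servo_tool", "kwargs": {
  "rows": [
    [[0,0,0,0,0,0]]
  ]
}}

```text
clock: 1.58
position: [0.4204, 0.1182, 0.2817]
tool_rot: [3.141, 0.0, 1.831]
force: [-1.4, 0.3, -0.2]
grip_width: -0.0002
```

Run:
```python
from h import *
st,im,c=snap("wrist","c_wrist"); print(st["position"],st["tool_rot"],st["qpos"],st["force"],st["grip_width"],st["clock"])
plan([0.617,-0.035,0.26],105.5,5)
```

```text
[0.42038314 0.11818281 0.28172397] [3.14065831e+00 4.99082770e-04 1.83057746e+00] [-0.7578478   0.16088883  0.39704052  2.01883842 -0.07421241  0.97459327
 -0.06397139] [-1.42229304  0.32263516 -0.20887202] -0.00017795008216355175 1.575
from [0.4196 0.1201 0.2814] yaw 105.11 clock 1.625
[-4.02, 3.0, 0.43, 0.0, 0.0, -0.1]
[-4.03, 3.0, 0.43, 0.0, 0.0, -0.1]
[-4.03, 2.99, 0.43, 0.0, 0.0, -0.1]
[-4.04, 2.99, 0.43, 0.0, 0.0, -0.1]
[-4.04, 2.98, 0.43, 0.0, 0.0, -0.1]
```

View pics/c_wrist.png

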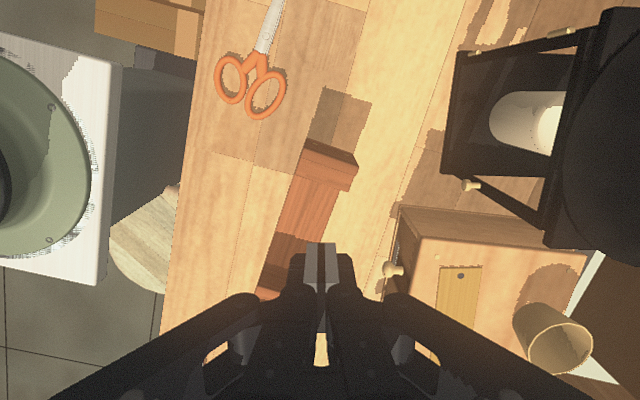

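The wrist view shows the trestle at (310,210), the strip's +y end at (460,290), and the chest cup and lantern to the right. They sit where I measured them. Next I move above the strip's centre.

Run:
```python
from h import *
plan([0.606,-0.022,0.17],105.5,5)
```

```text
from [0.4196 0.1201 0.2814] yaw 105.11 clock 1.625
[-3.72, 2.86, 2.23, 0.0, 0.0, -0.1]
[-3.72, 2.85, 2.23, 0.0, 0.0, -0.1]
[-3.72, 2.85, 2.23, 0.0, 0.0, -0.1]
[-3.73, 2.84, 2.23, 0.0, 0.0, -0.1]
[-3.73, 2.84, 2.23, 0.0, 0.0, -0.1]
```

Request:
{"fn": "servo_tool", "kwargs": {
  "rows": [
    [[-3.7,2.85,2.2,0,0,-0.1],[-3.7,2.85,2.2,0,0,-0.1],[-3.7,2.85,2.2,0,0,0],[-3.7,2.85,2.2,0,0,0],[-3.7,2.85,2.2,0,0,0]]
  ]
}}

```text
clock: 2.25
position: [0.6067, -0.0185, 0.17]
tool_rot: [-3.141, -0.001, 1.843]
force: [0.1, 0.9, 1.0]
grip_width: -0.0002
```

Request:
{"fn": "servo_tool", "kwargs": {
  "rows": [
    [[0,0,0.5,0,0,0],[0,0,0.5,0,0,0],[0,0,0,0,0,0]]
  ]
}}

```text
clock: 2.62
position: [0.6052, -0.0177, 0.1614]
tool_rot: [-3.141, -0.001, 1.843]
force: [0.2, 0.4, 0.4]
grip_width: -0.0002
```

Run:
```python
from h import *
st,im,c=snap("top","d_top"); print(st["position"],st["tool_rot"],st["force"],st["clock"])
cv2.imwrite("pics/d_z.png",cv2.resize(im[120:270,230:370],None,fx=3.857,fy=3.857,interpolation=cv2.INTER_CUBIC))
```

```text
[ 0.60521665 -0.01773164  0.16138623] [-3.14145473e+00 -7.23713392e-04  1.84276201e+00] [0.2094253  0.38919963 0.43205682] 2.625
```

View pics/d_z.png

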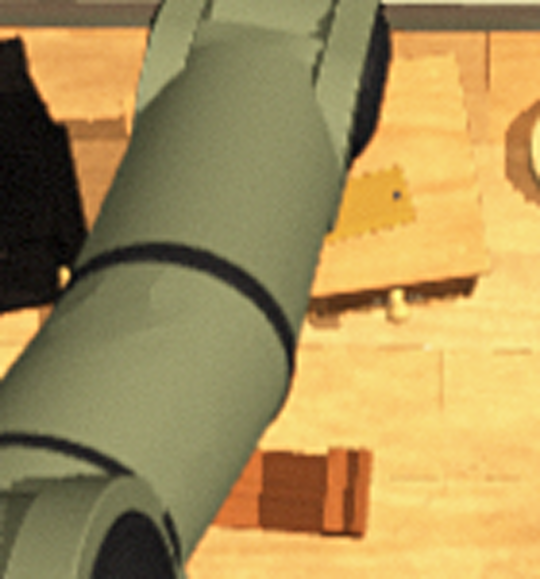

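The arm hides most of the strip from above, but its -y end is still visible at (395,195) and hasn't moved. I'll lower onto it.

Request:
{"fn": "servo_tool", "kwargs": {
  "rows": [
    [[0,0,1.5,0,0,0],[0,0,1.2,0,0,0],[0,0,0.6,0,0,0],[0,0,0.2,0,0,0],[0,0,0,0,0,0]]
  ]
}}

```text
clock: 3.3
position: [0.6058, -0.0193, 0.1263]
tool_rot: [3.142, 0.0, 1.841]
force: [0.0, 1.3, 0.2]
grip_width: -0.0001
```

Request:
{"fn": "servo_tool", "kwargs": {
  "rows": [
    [[0,0,0.1,0,0,0],[0,0,0.1,0,0,0],[0,0,0,0,0,0]]
  ]
}}

```text
clock: 3.68
position: [0.6058, -0.0191, 0.1244]
tool_rot: [3.141, 0.0, 1.841]
force: [-0.7, 0.3, 0.4]
grip_width: -0.0001
```

Request:
{"fn": "servo_tool", "kwargs": {
  "rows": [
    [[0,0,0.1,0,0,0],[0,0,0.1,0,0,0],[0,0,0,0,0,0]]
  ]
}}

```text
clock: 4.05
position: [0.6059, -0.0192, 0.1231]
tool_rot: [3.141, -0.0, 1.841]
force: [-4.3, 1.2, 14.7]
grip_width: -0.0
```

Request:
{"fn": "servo_tool", "kwargs": {
  "rows": [
    [[-0.3,0,-0.01,0,0,0],[-0.6,0,0,0,0,0],[-0.8,0,0,0,0,0],[-0.8,0,0,0,0,0],[-0.5,0,0,0,0,0]]
  ]
}}

```text
clock: 4.68
position: [0.6144, -0.0476, 0.1231]
tool_rot: [3.14, -0.001, 1.841]
force: [-1.1, 5.4, 12.0]
grip_width: 0.0001
```

Run:
```python
from h import *
st,im,c=snap("top","e_top"); print(st["position"],st["tool_rot"],st["force"],st["clock"])
cv2.imwrite("pics/e_z.png",cv2.resize(im[120:270,230:370],None,fx=3.857,fy=3.857,interpolation=cv2.INTER_CUBIC))
```

```text
[ 0.61437307 -0.04757437  0.12311946] [ 3.14008446e+00 -6.79757716e-04  1.84127869e+00] [-1.10013966  5.39699008 11.98491069] 4.675
```

View pics/e_z.png

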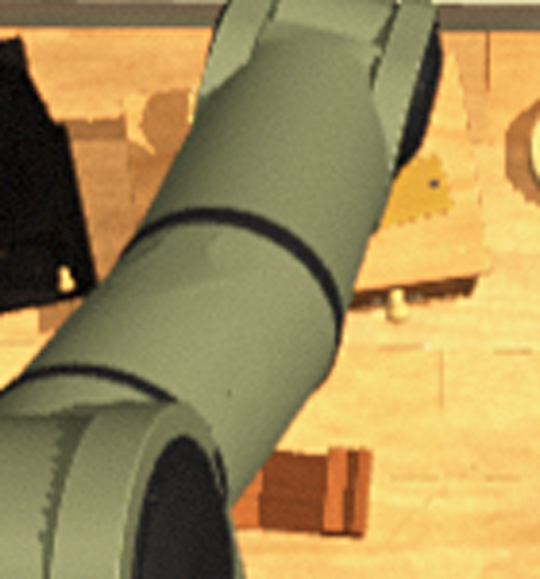

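The strip's hole moved from (395,195) to (434,183), about 30 mm, so the strip follows the finger. I'll keep dragging.

Request:
{"fn": "servo_tool", "kwargs": {
  "rows": [
    [[-0.8,0,0,0,0,0],[-0.9,0,0,0,0,0],[-0.9,0,0,0,0,0],[-0.9,0,0,0,0,0],[-0.9,0,0,0,0,0]]
  ]
}}

```text
clock: 5.35
position: [0.6262, -0.0898, 0.1231]
tool_rot: [3.14, -0.001, 1.842]
force: [-1.3, 5.4, 10.3]
grip_width: -0.0
```

Request:
{"fn": "servo_tool", "kwargs": {
  "rows": [
    [[-0.8,0,0,0,0,0],[-0.8,0,0,0,0,0],[-0.8,0,0,0,0,0],[-0.6,0,0,0,0,0],[-0.3,0,0,0,0,0]]
  ]
}}

```text
clock: 5.98
position: [0.6349, -0.1218, 0.1231]
tool_rot: [3.14, -0.001, 1.841]
force: [-1.8, 5.6, 12.4]
grip_width: 0.0
```

Run:
```python
from h import *
st,im,c=snap("top","f_top"); print(st["position"],st["tool_rot"],st["force"],st["clock"])
cv2.imwrite("pics/f_z.png",cv2.resize(im[120:270,260:400],None,fx=3.857,fy=3.857,interpolation=cv2.INTER_CUBIC))
st,im,c=snap("side","f_side")
cv2.imwrite("pics/f_z3.png",cv2.resize(im[130:270,240:400],None,fx=4,fy=4,interpolation=cv2.INTER_CUBIC))
```

```text
[ 0.63488063 -0.12176532  0.12310126] [ 3.14024785e+00 -6.38347429e-04  1.84125622e+00] [-1.7977562   5.64697129 12.37487776] 5.975
```

View pics/f_z.png

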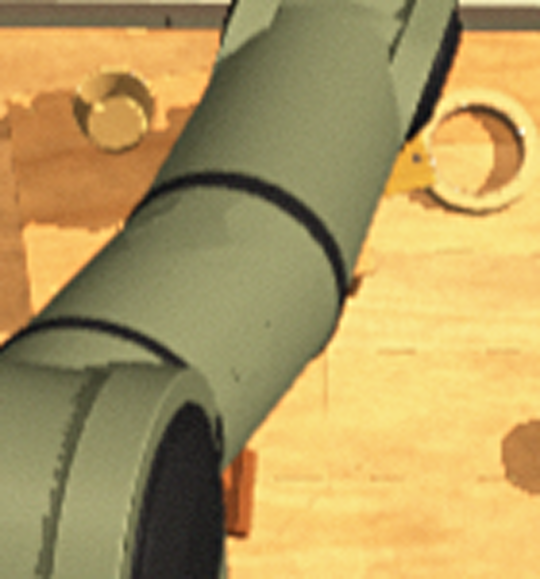

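View pics/f_z3.png

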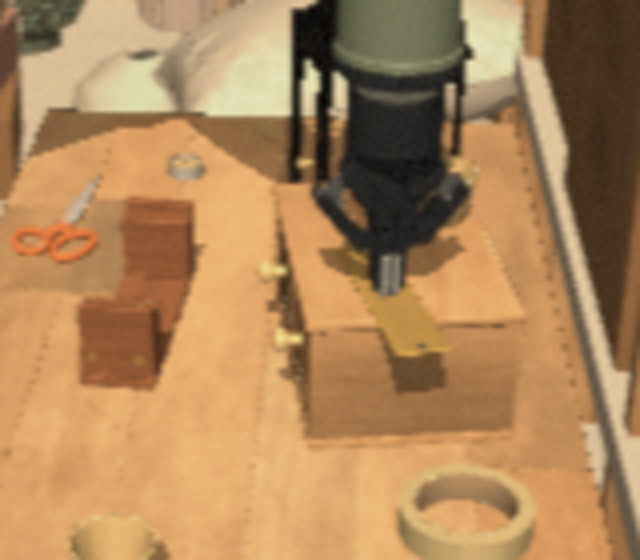

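Run:
```python
from h import *
from workcell import bot
c=cam(bot.grab_frame("side"))
un=lambda p:((p[0]+.5)/4-.5+240,(p[1]+.5)/4-.5+130)
for n,p in dict(endL=(395,357),endR=(450,352),edgeL=(310,330),edgeR=(521,318),ovL=(378,326),ovR=(434,322)).items(): print(n,ray(c,un(p),.121).round(4))
st,im,c=snap("top","g_top")
un=lambda p:((p[0]+.5)/3.857-.5+260,(p[1]+.5)/3.857-.5+120)
print("hole",ray(c,un((416,158)),.123), "before",ray(c,un((395-115.7,195)),.123))
```

```text
endL [ 0.6391 -0.2167  0.121 ]
endR [ 0.6807 -0.2069  0.121 ]
edgeL [ 0.5749 -0.1804  0.121 ]
edgeR [ 0.7392 -0.1516  0.121 ]
ovL [ 0.6271 -0.1711  0.121 ]
ovR [ 0.6707 -0.1622  0.121 ]
hole [ 0.65811803 -0.2052172   0.123     ] before [ 0.6282406  -0.10213822  0.123     ]
```

Request:
{"fn": "servo_tool", "kwargs": {
  "rows": [
    [[-0.5,0,0,0,0,0],[-0.6,0,0,0,0,0],[-0.6,0,0,0,0,0],[-0.4,0,0,0,0,0],[0,0,0,0,0,0]]
  ]
}}

```text
clock: 6.8
position: [0.6406, -0.1425, 0.1231]
tool_rot: [3.14, 0.0, 1.841]
force: [0.1, 0.7, 9.0]
grip_width: -0.0001
```

Request:
{"fn": "servo_tool", "kwargs": {
  "rows": [
    [[0,0,-0.1,0,0,0],[0,0,-0.3,0,0,0],[0,0,-2,0,0,0],[0,0,-4,0,0,0],[0,0,-4,0,0,0]]
  ]
}}

```text
clock: 7.42
position: [0.6398, -0.1427, 0.2289]
tool_rot: [3.141, 0.0, 1.841]
force: [-0.2, 0.2, -0.1]
grip_width: -0.0003
```

Run:
```python
from h import *
st,im,c=snap("side","h_side"); print(st["position"],st["tool_rot"],st["force"],st["clock"])
cv2.imwrite("pics/h_z3.png",cv2.resize(im[150:250,300:400],None,fx=6,fy=6,interpolation=cv2.INTER_CUBIC))
```

```text
[ 0.63983814 -0.14269283  0.22887252] [3.14115159e+00 4.13793374e-04 1.84066266e+00] [-0.22191154  0.19658069 -0.12838123] 7.425
```

View pics/h_z3.png

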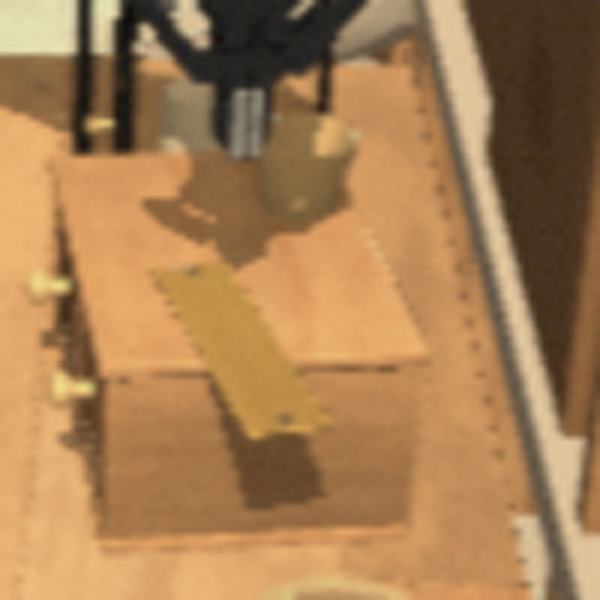

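Run:
```python
from h import *
from workcell import bot
c=cam(bot.grab_frame("side"))
un=lambda p:((p[0]+.5)/6-.5+300,(p[1]+.5)/6-.5+150)
P=[ray(c,un(p),.122) for p in [(250,437),(332,427),(230,262),(150,270)]]
print(np.round(P,4)); P=np.array(P);print(np.mean(P,0))
print("edge",ray(c,un((100,367)),.12),ray(c,un((428,357)),.12))
plan([0.66,-0.26,0.25],105.5,3)
```

```text
[[ 0.647  -0.2381  0.122 ]
 [ 0.6879 -0.2262  0.122 ]
 [ 0.6415 -0.0523  0.122 ]
 [ 0.5971 -0.0648  0.122 ]]
[ 0.64337128 -0.14535193  0.122     ]
edge [ 0.57196897 -0.17042646  0.12      ] [ 0.74271497 -0.14939939  0.12      ]
from [ 0.6416 -0.1433  0.2321] yaw 105.46 clock 7.525
[-3.91, -0.44, -0.59, 0.1, 0.1, -0.0]
[-3.91, -0.44, -0.59, 0.1, 0.1, -0.0]
[-3.91, -0.45, -0.59, 0.1, 0.1, -0.0]
```

Request:
{"fn": "servo_tool", "kwargs": {
  "rows": [
    [[-3.9,-0.5,-0.6,0,0,0],[-3.9,-0.5,-0.6,0,0,0],[-3.9,-0.4,-0.6,0,0,0],[0,0,0,0,0,0],[0,0,0,0,0,0]]
  ],
  "grip": 1
}}

```text
clock: 8.15
position: [0.6576, -0.2586, 0.2447]
tool_rot: [3.141, -0.0, 1.841]
force: [0.2, 0.6, -0.7]
grip_width: 0.0856
```

Run:
```python
from h import *
st,im,c=snap("wrist","i_wrist"); print(st["position"],st["tool_rot"],st["force"],st["clock"],st["grip_width"])
print(proj(c,[0.643,-.145,.123]),proj(c,[0.6675,-.232,.123]))
```

```text
[ 0.65759205 -0.25856678  0.24467919] [ 3.14141737e+00 -3.56164693e-04  1.84098274e+00] [ 0.22265532  0.56362958 -0.69519764] 8.15 0.08555193656858211
[341.845121   40.1223174] [340.06603873 162.25466352]
```

View pics/i_wrist.png

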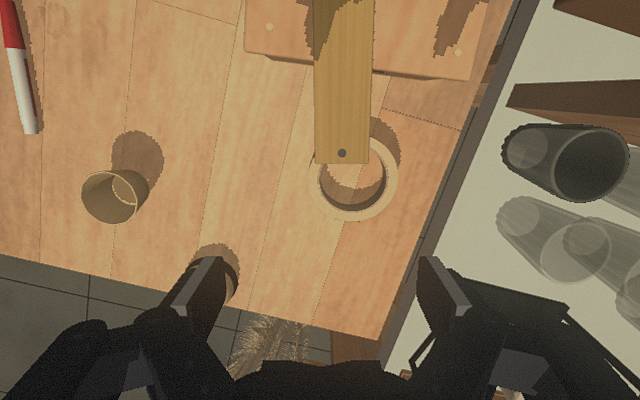

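Run:
```python
from h import *
im=cv2.imread("pics/i_wrist.png")
cv2.imwrite("pics/i_z.png",cv2.resize(im[0:180,270:420],None,fx=4,fy=3.3,interpolation=cv2.INTER_CUBIC))
hsv=cv2.cvtColor(im,cv2.COLOR_BGR2HSV)
print(hsv[100,300:390:4].tolist())
```

```text
[[19, 105, 196], [18, 103, 195], [19, 108, 194], [17, 108, 201], [18, 135, 172], [18, 135, 178], [17, 137, 173], [18, 141, 165], [18, 140, 170], [19, 134, 171], [18, 139, 165], [18, 138, 170], [18, 140, 166], [18, 143, 168], [18, 143, 171], [18, 137, 168], [18, 146, 168], [18, 135, 178], [16, 116, 197], [16, 116, 192], [15, 118, 195], [16, 125, 165], [14, 120, 176]]
```

View pics/i_z.png

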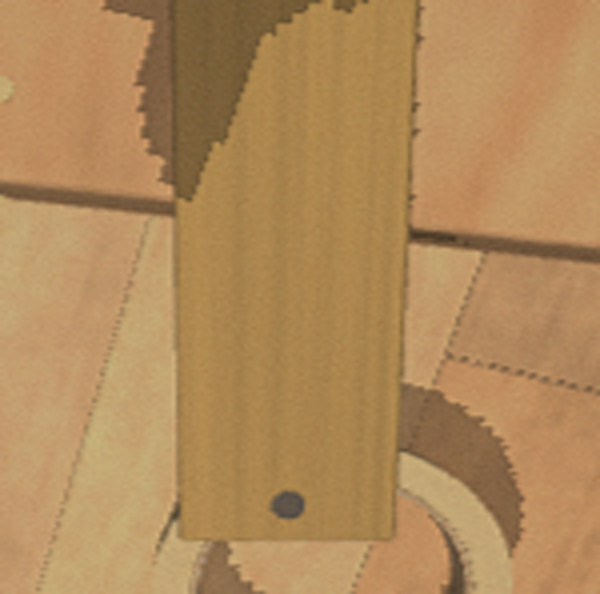

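Run:
```python
from h import *
from workcell import bot
f=bot.grab_frame("wrist"); st=bot.observe(); c=cam(f,st)
D=dict(eL=(315,162.5),eR=(368.4,163.3),xL=(313.7,61),xR=(372.4,70),tL=(313.2,9),tR=(374,9))
P={k:ray(c,v,.123) for k,v in D.items()}
for k,v in P.items(): print(k,v.round(4))
e=(P['eL']+P['eR'])/2; t=(P['tL']+P['tR'])/2; d=t-e; d/=np.linalg.norm(d)
print("end",e,"dir",d,"strip yaw",np.degrees(np.arctan2(-d[0],d[1])), "width",np.linalg.norm(P['eL']-P['eR']),np.linalg.norm(P['tL']-P['tR']))
x=(P['xL']+P['xR'])/2; print("overhang",np.dot(x-e,d),[np.dot(P[k]-e,d) for k in('xL','xR')]); print("centre",e+.09*d,"grip46",e+.046*d,"grip50",e+.05*d)
print(st["position"],st["tool_rot"])
```

```text
eL [ 0.6481 -0.2368  0.123 ]
eR [ 0.69   -0.2258  0.123 ]
xL [ 0.627  -0.1634  0.123 ]
xR [ 0.6709 -0.1576  0.123 ]
tL [ 0.6177 -0.1304  0.123 ]
tR [ 0.6592 -0.1188  0.123 ]
end [ 0.66909215 -0.23133245  0.123     ] dir [-0.27583413  0.96120525  0.        ] strip yaw 16.011729211637935 width 0.04331891127143456 0.04312258049655229
overhang 0.0736472771415071 [np.float64(0.0769208709727402), np.float64(0.07037368331027398)]
centre [ 0.64426708 -0.14482397  0.123     ] grip46 [ 0.65640378 -0.18711701  0.123     ] grip50 [ 0.65530045 -0.18327218  0.123     ]
[ 0.65779546 -0.25779763  0.2445713 ] [ 3.14141856e+00 -5.17320672e-04  1.84218888e+00]
```

Overhang is about 70 mm, and both widths come out at about 43 mm, which fits the given 44. I'll grip 46 mm from the end.

Run:
```python
from h import *
plan([0.6565,-0.187,0.18],106,3)
```

```text
from [ 0.6578 -0.2578  0.2446] yaw 105.55 clock 8.25
[2.28, 0.59, 2.15, 0.0, -0.0, -0.2]
[2.28, 0.6, 2.15, 0.0, -0.0, -0.2]
[2.28, 0.6, 2.15, 0.0, -0.0, -0.2]
```

Request:
{"fn": "servo_tool", "kwargs": {
  "rows": [
    [[2.3,0.6,2.0,0,0,-0.2],[2.3,0.6,2.0,0,0,-0.2],[2.3,0.6,2.0,0,0,-0.1],[0,0,0,0,0,0],[0,0,0,0,0,0]]
  ]
}}

```text
clock: 8.88
position: [0.6565, -0.1877, 0.185]
tool_rot: [3.141, 0.001, 1.85]
force: [-0.4, -1.1, 0.2]
grip_width: 0.0855
```

Run:
```python
from h import *
plan([0.6565,-0.187,0.10],106,4)
```

```text
from [ 0.6565 -0.1877  0.185 ] yaw 106.01 clock 8.875
[0.02, 0.0, 2.13, 0.0, 0.0, 0.0]
[0.02, 0.0, 2.13, 0.0, 0.0, 0.0]
[0.02, 0.0, 2.13, 0.0, 0.0, 0.0]
[0.02, 0.0, 2.13, 0.0, 0.0, 0.0]
```

Request:
{"fn": "servo_tool", "kwargs": {
  "rows": [
    [[0,0,2.1,0,0,0],[0,0,2.1,0,0,0],[0,0,2.1,0,0,0],[0,0,1.5,0,0,0],[0,0,0.7,0,0,0]]
  ]
}}

```text
clock: 9.5
position: [0.6561, -0.1879, 0.0986]
tool_rot: [-3.141, -0.0, 1.849]
force: [-0.6, -0.1, -0.1]
grip_width: 0.0856
```

Run:
```python
from h import *
st,im,c=snap("side","j_side"); print(st["position"],st["force"])
cv2.imwrite("pics/j_z3.png",cv2.resize(im[150:250,300:400],None,fx=6,fy=6,interpolation=cv2.INTER_CUBIC))
```

```text
[ 0.6561465  -0.18786243  0.09860093] [-0.57016272 -0.08152868 -0.08819929]
```

View pics/j_z3.png

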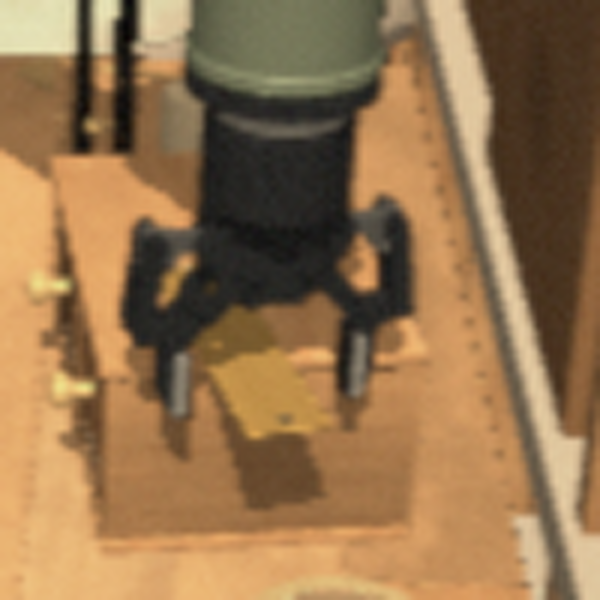

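Request:
{"fn": "servo_tool", "kwargs": {
  "rows": [
    [[0,0,0,0,0,0],[0,0,0,0,0,0],[0,0,0,0,0,0],[0,0,0,0,0,0]]
  ],
  "grip": -1,
  "squeeze": 70
}}

```text
clock: 10.05
position: [0.6566, -0.1878, 0.0999]
tool_rot: [3.141, 0.0, 1.85]
force: [0.6, -0.4, 4.6]
grip_width: 0.0414
```

Run:
```python
from h import *
st,im,c=snap("side","k_side"); print(st["position"],st["force"],st["moment"],st["grip_width"])
cv2.imwrite("pics/k_z3.png",cv2.resize(im[150:250,300:400],None,fx=6,fy=6,interpolation=cv2.INTER_CUBIC))
```

```text
[ 0.65662321 -0.18780856  0.09993315] [ 0.55988467 -0.40977359  4.63670844] [ 0.08491089 -0.00240857  0.00030117] 0.041404849287944454
```

View pics/k_z3.png

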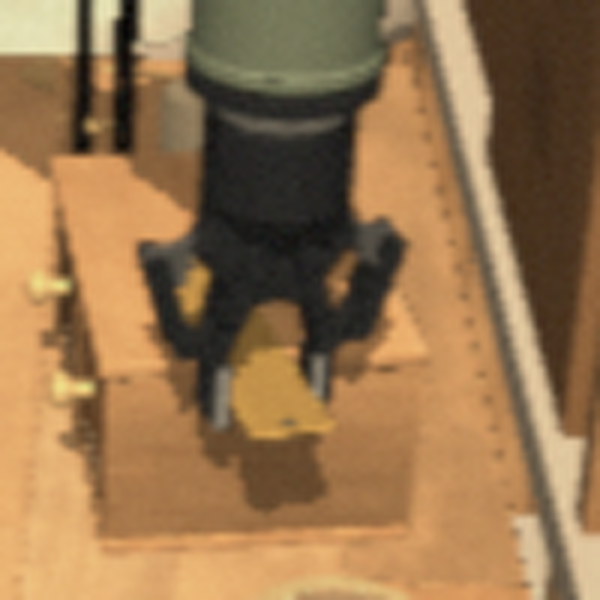

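The pads hold both edges of the strip. Lifting.

Request:
{"fn": "servo_tool", "kwargs": {
  "rows": [
    [[0,0,-0.3,0,0,0],[0,0,-0.7,0,0,0],[0,0,-1.0,0,0,0],[0,0,-1.5,0,0,0],[0,0,-1.5,0,0,0]]
  ]
}}

```text
clock: 10.72
position: [0.6565, -0.1878, 0.1508]
tool_rot: [3.141, 0.0, 1.85]
force: [0.0, 0.8, -1.1]
grip_width: 0.0419
```

Request:
{"fn": "servo_tool", "kwargs": {
  "rows": [
    [[0,0,-2.0,0,0,0],[0,0,-2.0,0,0,0],[0,0,-1.0,0,0,0],[0,0,0,0,0,0]]
  ]
}}

```text
clock: 11.22
position: [0.6566, -0.1878, 0.2002]
tool_rot: [3.141, 0.0, 1.85]
force: [0.8, -0.4, -2.2]
grip_width: 0.0416
```

Run:
```python
from h import *
st,im,c=snap("side","l_side"); print(st["position"],st["tool_rot"],st["force"],st["moment"],st["grip_width"],st["qpos"])
cv2.imwrite("pics/l_z3.png",cv2.resize(im[120:250,270:400],None,fx=4.6,fy=4.6,interpolation=cv2.INTER_CUBIC))
st,im,c=snap("wrist","l_wrist")
```

```text
[ 0.6565769  -0.18777069  0.20017045] [3.14059527e+00 4.51572370e-04 1.84973221e+00] [ 0.81874748 -0.4485432  -2.18932011] [-0.03033805 -0.01387227  0.08653069] 0.04161889843705986 [-0.0428819   0.6798197   0.39032345  1.47791447 -0.28147799  1.0383475
  0.69120553]
```

View pics/l_z3.png

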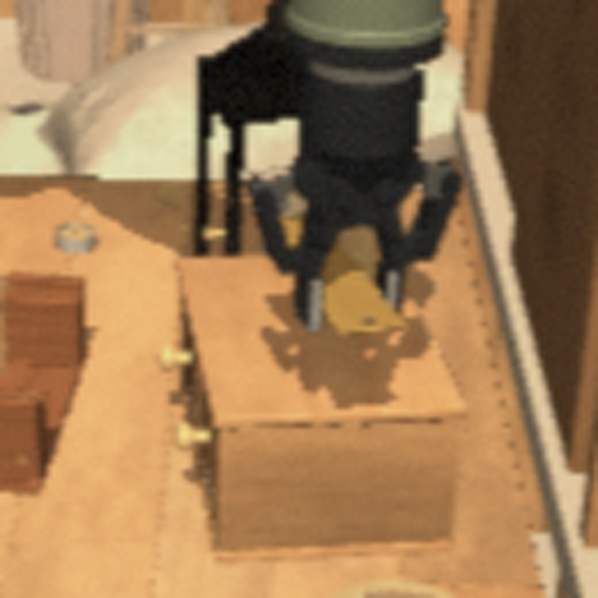

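View pics/l_wrist.png

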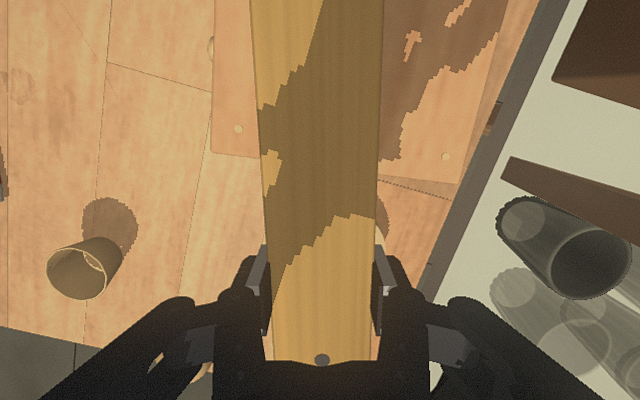

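Run:
```python
from h import *
from workcell import bot
st=bot.observe(); f=bot.grab_frame("wrist"); c=cam(f,st)
im=cv2.imread("pics/l_wrist.png")
g=cv2.GaussianBlur(im,(3,3),0).astype(int)
for r in (20,60,100,140,180,220):
    row=g[r]; gr=np.abs(row[4:]-row[:-4]).sum(1)
    L=240+np.argmax(gr[240:290])+2 ; Rr=350+np.argmax(gr[350:400])+2
    a=ray(c,(L,r),.2233);b=ray(c,(Rr,r),.2233)
    R=Rt(st["tool_rot"]);ta=R.T@(a-st["position"]);tb=R.T@(b-st["position"])
    print(r,L,Rr,"w",np.linalg.norm(a-b).round(4),"tool x",ta[0].round(4),"y",ta[1].round(4),tb[1].round(4),"mid",((ta+tb)[1]/2).round(4))
h=R.T@(ray(c,(322,360),.2233)-st["position"]); print("hole tool",h)
st0=dict(position=np.array([0.6576,-0.2582,0.2446]),tool_rot=np.array([3.1414,-.0004,1.8416])); c0=cam(f,st0)
print("hole->end",ray(c0,(342,153),.123)-ray(c0,(341.7,162.9),.123))
```

```text
20 249 384 w 0.0432 tool x 0.0999 y -0.0221 0.0211 mid -0.0005
60 252 383 w 0.0433 tool x 0.088 y -0.0219 0.0214 mid -0.0002
100 276 381 w 0.0359 tool x 0.0753 y -0.0144 0.0215 mid 0.0035
140 258 400 w 0.0504 tool x 0.0617 y -0.0214 0.029 mid 0.0038
180 276 378 w 0.0375 tool x 0.047 y -0.0156 0.022 mid 0.0032
220 264 388 w 0.0474 tool x 0.0312 y -0.0208 0.0266 mid 0.0029
hole tool [-0.03551564  0.00152137 -0.02445818]
hole->end [-0.00208948  0.00781832  0.        ]
```

Run:
```python
import cv2
a=cv2.imread("pics/a_top.png")
cv2.imwrite("pics/z4.png",cv2.resize(a[222:267,245:335],None,fx=8.8,fy=8.8,interpolation=cv2.INTER_CUBIC))
b=cv2.imread("pics/a_side.png")
cv2.imwrite("pics/z5.png",cv2.resize(b[172:232,250:300],None,fx=10,fy=10,interpolation=cv2.INTER_CUBIC))
```

```text
(no output)
```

View pics/z4.png

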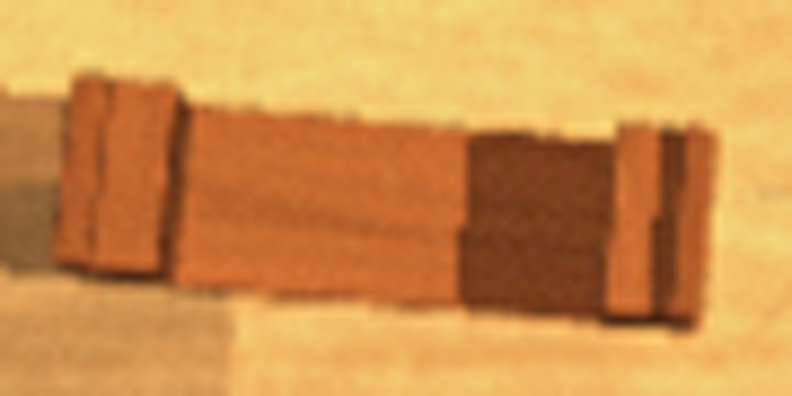

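View pics/z5.png

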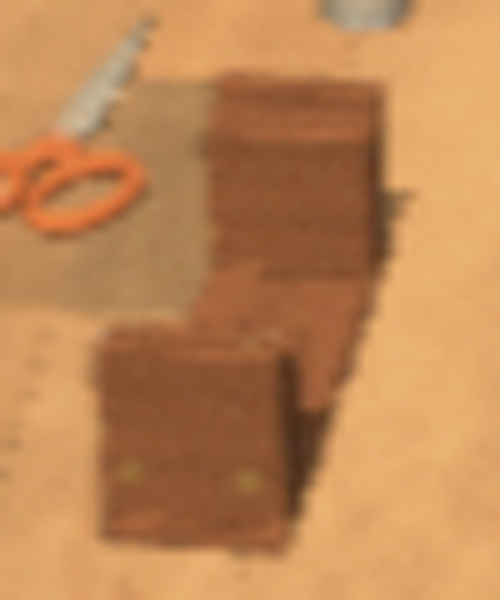

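Run:
```python
from h import *
from workcell import bot
c=cam(bot.grab_frame("top"))
un=lambda p:((p[0]+.5)/8.8-.5+245,(p[1]+.5)/8.8-.5+222)
P=[ray(c,un(p),.078) for p in [(72,76),(716,133),(697,324),(56,262)]]
Q=[ray(c,un(p),.078) for p in [(104,78),(687,133),(673,318),(92,265)]]
for A in (P,Q):
    A=np.array(A); print(A.round(4).tolist()); print("centre",A.mean(0).round(4),"len",np.linalg.norm(A[0]-A[1]).round(4),np.linalg.norm(A[3]-A[2]).round(4),"wid",np.linalg.norm(A[0]-A[3]).round(4),np.linalg.norm(A[1]-A[2]).round(4))
    d=(A[0]+A[3]-A[1]-A[2]);e=A[0]+A[1]-A[2]-A[3]; print("yaw",np.degrees(np.arctan2(-d[0],d[1])),np.degrees(np.arctan2(e[1],e[0])))
s=cam(bot.grab_frame("side"))
cen=np.array([.4165,.0215,0]);y=np.radians(-4.4);R=np.array([[np.cos(y),-np.sin(y),0],[np.sin(y),np.cos(y),0],[0,0,1]])
for q in [(-.032,-.108,.078),(.032,-.108,.078),(-.032,.108,.078),(.032,.108,.078),(-.032,-.108,0),(.032,-.108,0)]:
    u=proj(s,cen+R@np.array(q)); print(q,((u+.5-[250,172])*10-.5).round(0))
```

```text
[[0.4568, 0.1272, 0.078], [0.4399, -0.0866, 0.078], [0.377, -0.0807, 0.078], [0.3953, 0.1303, 0.078]]
centre [0.4173 0.0226 0.078 ] len 0.2145 0.2117 wid 0.0616 0.0631
yaw -4.725659690537252 -4.128452403431642
[[0.4562, 0.1166, 0.078], [0.4398, -0.077, 0.078], [0.3789, -0.0728, 0.078], [0.3944, 0.1184, 0.078]]
centre [0.4173 0.0213 0.078 ] len 0.1943 0.1918 wid 0.0618 0.061
yaw -4.738633042060944 -2.813470069494507
(-0.032, -0.108, 0.078) [ 83. 353.]
(0.032, -0.108, 0.078) [273. 367.]
(-0.032, 0.108, 0.078) [211.  77.]
(0.032, 0.108, 0.078) [378.  87.]
(-0.032, -0.108, 0) [ 93. 552.]
(0.032, -0.108, 0) [278. 566.]
```

The strip is held level. Its width reads about 43 mm along its whole length, and its centre is 46 mm from the TCP along tool x. Next I carry it over the trestle.

Run:
```python
from h import *
plan([0.413,-0.024,0.17],84.7,10)
```

```text
from [ 0.656  -0.1876  0.1986] yaw 105.98 clock 11.475
[2.24, -1.89, 0.29, -0.0, -0.0, 2.1]
[2.17, -1.97, 0.29, -0.0, -0.0, 2.1]
[2.1, -2.05, 0.29, -0.0, -0.0, 2.1]
[2.02, -2.12, 0.29, -0.0, -0.0, 2.1]
[1.94, -2.2, 0.29, -0.0, -0.0, 2.1]
[1.86, -2.27, 0.29, -0.0, -0.0, 2.1]
[1.77, -2.33, 0.29, -0.0, -0.0, 2.1]
[1.68, -2.4, 0.29, -0.0, -0.0, 2.1]
[1.59, -2.46, 0.29, -0.0, -0.0, 2.1]
[1.5, -2.52, 0.29, -0.0, -0.0, 2.1]
```

Request:
{"fn": "servo_tool", "kwargs": {
  "rows": [
    [[1.0,-0.9,0,0,0,1.0],[2.2,-1.9,0,0,0,2.1],[2.2,-2.0,0,0,0,2.1],[2.1,-2.1,0,0,0,2.1],[2.0,-2.1,0.5,0,0,2.1]]
  ]
}}

```text
clock: 12.1
position: [0.5473, -0.1135, 0.1943]
tool_rot: [3.142, 0.0, 1.684]
force: [0.0, 0.8, -1.1]
grip_width: 0.0415
```

Request:
{"fn": "servo_tool", "kwargs": {
  "rows": [
    [[1.9,-2.2,0.5,0,0,2.1],[1.9,-2.3,0.5,0,0,2.1],[1.8,-2.3,0.5,0,0,2.1],[1.7,-2.4,0.5,0,0,2.1],[1.0,-1.6,0.3,0,0,1.5]]
  ]
}}

```text
clock: 12.72
position: [0.4351, -0.0353, 0.1711]
tool_rot: [-3.141, -0.0, 1.512]
force: [0.8, 0.4, -1.3]
grip_width: 0.0415
```

Run:
```python
from h import *
plan([0.413,-0.024,0.10],84.7,4)
```

```text
from [ 0.4351 -0.0353  0.1711] yaw 86.65 clock 12.725
[0.25, -0.57, 1.78, -0.0, -0.0, 0.5]
[0.25, -0.57, 1.78, -0.0, -0.0, 0.5]
[0.24, -0.57, 1.78, -0.0, -0.0, 0.5]
[0.24, -0.57, 1.78, -0.0, -0.0, 0.5]
```

Request:
{"fn": "servo_tool", "kwargs": {
  "rows": [
    [[0.25,-0.6,1.8,0,0,0.5],[0.25,-0.6,1.8,0,0,0.5],[0.25,-0.6,1.7,0,0,0.5],[0.2,-0.5,1.3,0,0,0.4],[0,0,0,0,0,0]]
  ]
}}

```text
clock: 13.35
position: [0.4133, -0.025, 0.1048]
tool_rot: [-3.14, 0.001, 1.48]
force: [0.4, -0.9, -0.2]
grip_width: 0.0415
```

Run:
```python
from h import *
st,im,c=snap("wrist","m_wrist"); print(st["position"],st["tool_rot"],st["force"],st["qpos"],st["grip_width"])
st,im,c=snap("side","m_side")
cv2.imwrite("pics/m_z.png",cv2.resize(im[130:240,230:330],None,fx=5.4,fy=5.4,interpolation=cv2.INTER_CUBIC))
```

```text
[ 0.41325926 -0.02498098  0.1048277 ] [-3.13978807e+00  5.16837515e-04  1.47971782e+00] [ 0.40674568 -0.9189249  -0.19663762] [-0.40991577  0.45531792  0.41672262  2.25564923 -0.38155135  0.49751596
  0.21669977] 0.04146128309558558
```

View pics/m_wrist.png

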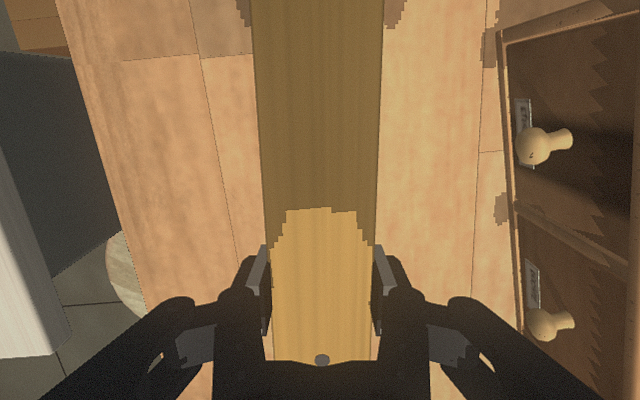

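View pics/m_z.png

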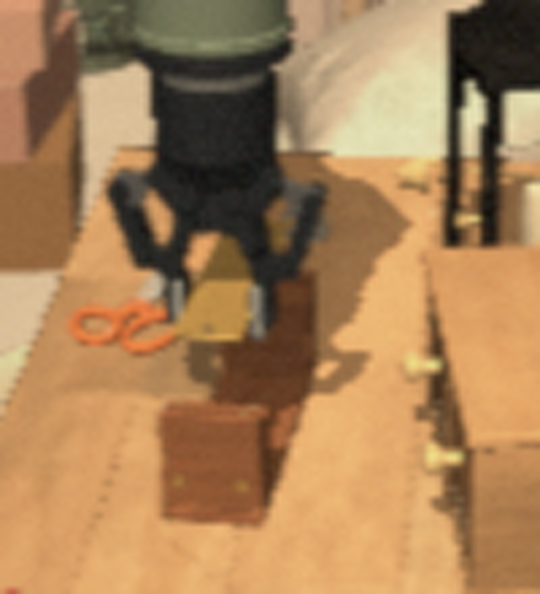

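Run:
```python
from h import *
from workcell import bot
im=cv2.imread("pics/m_side.png")
cv2.imwrite("pics/m_z2.png",cv2.resize(im[172:232,250:300],None,fx=10,fy=10,interpolation=cv2.INTER_CUBIC))
st=bot.observe()
R=Rt(st["tool_rot"]); 
c0=R@np.array([.0464,.0003,-.0185])+st["position"]; e0=R@np.array([-.0436,.0008,-.0185])+st["position"]
print("pred centre",c0.round(4),"pred -y end",e0.round(4)); s=cam(bot.grab_frame("side"))
for q in (-.022,.022): print(((proj(s,R@np.array([-.0436,.0008+q,-.0235])+st["position"])+.5-[250,172])*10-.5).round())
```

```text
pred centre [0.4187 0.0211 0.1242] pred -y end [ 0.411  -0.0686  0.1242]
[122. 194.]
[253. 204.]
```

View pics/m_z2.png

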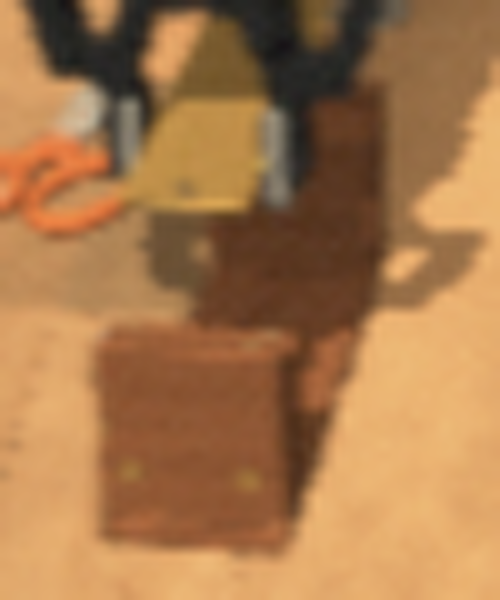

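Run:
```python
from h import *
from workcell import bot
s=cam(bot.grab_frame("side"))
un=lambda p:((p[0]+.5)/10-.5+250,(p[1]+.5)/10-.5+172)
for p,z in [((104,542),0),((286,553),0),((103,350),.078),((283,357),.078),((220,75),.078),((380,82),.078)]: print(p,z,ray(s,un(p),z).round(4))
im=cv2.imread("pics/m_side.png")[150:240,240:310]
cv2.imwrite("pics/m_z4.png",cv2.resize(im,None,fx=8,fy=6.6,interpolation=cv2.INTER_LANCZOS4))
st,im,c=snap("top","m_top")
cv2.imwrite("pics/m_z3.png",cv2.resize(im[212:277,235:345],None,fx=7,fy=7,interpolation=cv2.INTER_CUBIC))
```

```text
(104, 542) 0 [ 0.379  -0.0769  0.    ]
(286, 553) 0 [ 0.442  -0.0803  0.    ]
(103, 350) 0.078 [ 0.3827 -0.081   0.078 ]
(283, 357) 0.078 [ 0.4429 -0.0819  0.078 ]
(220, 75) 0.078 [0.3959 0.1333 0.078 ]
(380, 82) 0.078 [0.4569 0.1314 0.078 ]
```

View pics/m_z3.png

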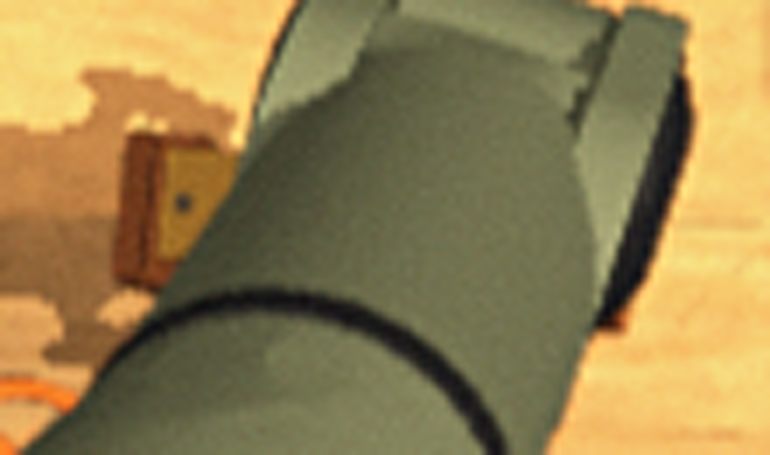

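Run:
```python
from h import *
from workcell import bot
c=cam(bot.grab_frame("top"))
un=lambda p:((p[0]+.5)/7-.5+235,(p[1]+.5)/7-.5+212)
st=bot.observe(); R=Rt(st["tool_rot"])
for p,z in [((163,148),.127),((156,262),.127),((184,203),.127),((127,133),.078),((115,275),.078)]: print(p,ray(c,un(p),z).round(4))
print("pred +end",(R@np.array([.135,-.0015,-.022])+st["position"]).round(4))
print(st["position"],np.degrees(st["tool_rot"]))
```

```text
(163, 148) [0.444  0.1059 0.127 ]
(156, 262) [0.3984 0.1072 0.127 ]
(184, 203) [0.422  0.0968 0.127 ]
(127, 133) [0.4557 0.1273 0.078 ]
(115, 275) [0.3967 0.1301 0.078 ]
pred +end [0.4251 0.1096 0.1278]
[ 0.41430447 -0.0249468   0.10578906] [ 1.79954721e+02 -9.48699741e-03  8.47809320e+01]
```

Both cameras show the strip needs to go about 5 mm further in +y and about 2 mm in +x. I'll correct that and lower to just above the stops.

Request:
{"fn": "servo_tool", "kwargs": {
  "rows": [
    [[0.2,0.1,1.2,0,0,0.3],[0.2,0.1,1.2,0,0,0.2],[0.1,0,1.0,0,0,0],[0,0,0.7,0,0,0],[0,0,0,0,0,0]]
  ]
}}

```text
clock: 14.28
position: [0.416, -0.0203, 0.0639]
tool_rot: [-3.141, 0.0, 1.471]
force: [0.9, -0.7, -0.4]
grip_width: 0.0414
```

Run:
```python
from h import *
st,im,c=snap("top","n_top"); print(st["position"],np.degrees(st["tool_rot"]),st["force"])
cv2.imwrite("pics/n_z3.png",cv2.resize(im[222:262,240:300],None,fx=12,fy=12,interpolation=cv2.INTER_CUBIC))
st,im,c=snap("side","n_side")
cv2.imwrite("pics/n_z2.png",cv2.resize(im[172:232,250:300],None,fx=10,fy=10,interpolation=cv2.INTER_CUBIC))
```

```text
[ 0.41604629 -0.02034994  0.06388757] [-1.79939207e+02  1.78416160e-02  8.42618586e+01] [ 0.85999118 -0.72861073 -0.38767105]
```

View pics/n_z3.png

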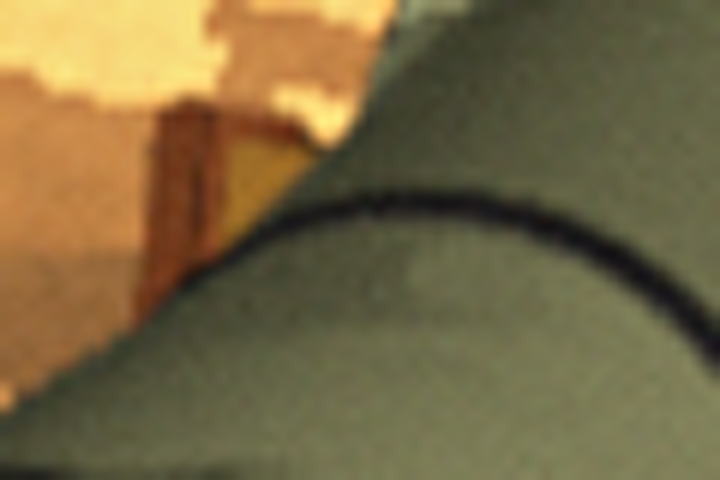

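View pics/n_z2.png

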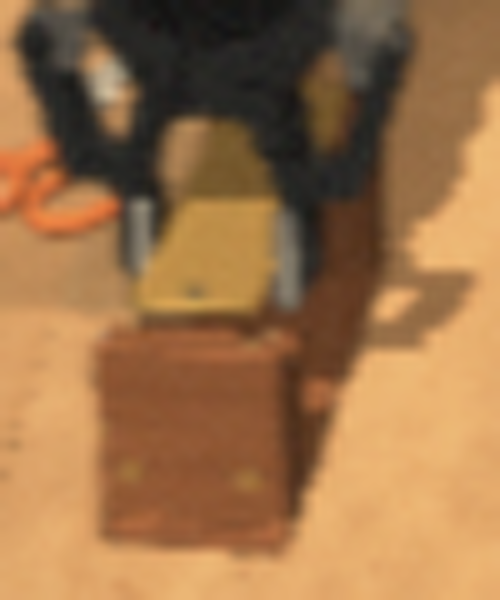

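Run:
```python
from h import *
from workcell import bot
c=cam(bot.grab_frame("top"));s=cam(bot.grab_frame("side"))
un=lambda p:((p[0]+.5)/12-.5+240,(p[1]+.5)/12-.5+222)
us=lambda p:((p[0]+.5)/10-.5+250,(p[1]+.5)/10-.5+172)
A=ray(c,un((229,138)),.087);B=ray(c,un((160,104)),.078);F=ray(c,un((137,300)),.078);E_=ray(c,un((216,222)),.087)
print("top strip corner",A.round(4),"edge",E_.round(4),"stop corner",B.round(4),"stop edge",F.round(4))
th=np.radians(-4.5);Rz=np.array([[np.cos(th),-np.sin(th)],[np.sin(th),np.cos(th)]])
print("rel in trestle frame (want 10,18)",(Rz.T@(B-A)[:2]).round(4))
L=ray(s,us((136,312)),.084);Rr=ray(s,us((267,314)),.084)
N1=ray(s,us((103,350)),.078);N2=ray(s,us((283,357)),.078);N3=ray(s,us((104,542)),0);N4=ray(s,us((286,553)),0)
print("side strip",L.round(4),Rr.round(4)); m=(L+Rr)/2; n=(N1+N2)/2; k=(N3+N4)/2
print("rel (want 0,-18)",(Rz.T@(n-m)[:2]).round(4),(Rz.T@(k-m)[:2]).round(4))
st=bot.observe(); R=Rt(st["tool_rot"]); print("pred ends",(R@np.array([.135,-.001,-.0215])+st["position"]).round(4),(R@np.array([-.045,.001,-.0215])+st["position"]).round(4))
```

```text
top strip corner [0.4476 0.1087 0.087 ] edge [0.4273 0.1111 0.087 ] stop corner [0.4567 0.1268 0.078 ] stop edge [0.4091 0.1307 0.078 ]
rel in trestle frame (want 10,18) [0.0077 0.0188]
side strip [ 0.3917 -0.065   0.084 ] [ 0.4357 -0.0636  0.084 ]
rel (want 0,-18) [ 0.0004 -0.0172] [-0.0021 -0.0146]
pred ends [0.429  0.1143 0.0862] [ 0.4131 -0.065   0.0862]
```

Request:
{"fn": "servo_tool", "kwargs": {
  "rows": [
    [[0.1,0,0.4,0,0,0],[0,0,0.4,0,0,0],[0,0,0.3,0,0,0],[0,0,0.1,0,0,0],[0,0,0,0,0,0]]
  ]
}}

```text
clock: 15.1
position: [0.4165, -0.0192, 0.0523]
tool_rot: [-3.141, 0.0, 1.471]
force: [0.2, -0.2, -1.6]
grip_width: 0.0412
```

Request:
{"fn": "servo_tool", "kwargs": {
  "rows": [
    [[0,0,0.1,0,0,0],[0,0,0,0,0,0]]
  ]
}}

```text
clock: 15.35
position: [0.4165, -0.0191, 0.0514]
tool_rot: [3.142, 0.0, 1.471]
force: [0.2, -0.1, -0.5]
grip_width: 0.0414
```

Request:
{"fn": "servo_tool", "kwargs": {
  "rows": [
    [[0,0,0.1,0,0,0],[0,0,0,0,0,0]]
  ]
}}

```text
clock: 15.6
position: [0.4166, -0.0191, 0.0505]
tool_rot: [3.141, -0.0, 1.471]
force: [-0.2, 0.4, 4.0]
grip_width: 0.0414
```

Request:
{"fn": "servo_tool", "kwargs": {
  "rows": [
    [[0,0,0.05,0,0,0],[0,0,0,0,0,0]]
  ]
}}

```text
clock: 15.85
position: [0.4166, -0.0191, 0.0504]
tool_rot: [3.141, -0.0, 1.471]
force: [-4.3, 0.6, 20.2]
grip_width: 0.0419
```

It made contact at the expected height, TCP z 0.0504. I'll ease the load and release.

Request:
{"fn": "servo_tool", "kwargs": {
  "rows": [
    [[0,0,-0.05,0,0,0],[0,0,0,0,0,0]]
  ]
}}

```text
clock: 16.1
position: [0.4166, -0.0191, 0.0505]
tool_rot: [3.141, -0.0, 1.471]
force: [-0.9, 0.3, 5.7]
grip_width: 0.0416
```

Request:
{"fn": "servo_tool", "kwargs": {
  "rows": [
    [[0,0,0,0,0,0],[0,0,0,0,0,0],[0,0,0,0,0,0],[0,0,0,0,0,0]]
  ],
  "grip": 0.6
}}

```text
clock: 16.6
position: [0.4165, -0.0191, 0.0504]
tool_rot: [-3.142, 0.0, 1.471]
force: [0.3, 0.1, 0.8]
grip_width: 0.0686
```

Run:
```python
from h import *
st,im,c=snap("side","o_side"); print(st["position"],np.degrees(st["tool_rot"]),st["force"],st["grip_width"])
cv2.imwrite("pics/o_z2.png",cv2.resize(im[172:232,250:300],None,fx=10,fy=10,interpolation=cv2.INTER_CUBIC))
st,im,c=snap("wrist","o_wrist")
```

```text
[ 0.41646972 -0.01912389  0.05037466] [-1.79996937e+02  2.20796282e-03  8.42851391e+01] [0.30113541 0.0806116  0.77430401] 0.06864898456416359
```

View pics/o_z2.png

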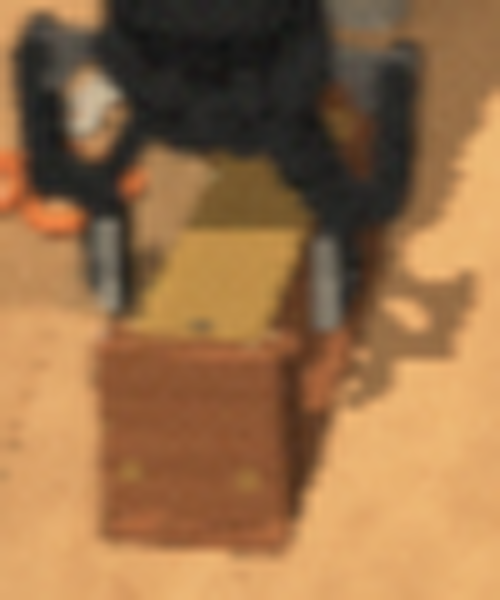

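View pics/o_wrist.png

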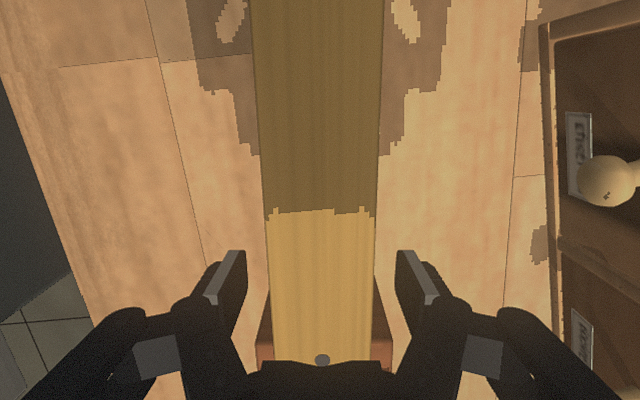

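The side view shows the strip's -y end behind the near stop and both pads clear of it. I'll raise the arm.

Request:
{"fn": "servo_tool", "kwargs": {
  "rows": [
    [[0,0,-0.5,0,0,0],[0,0,-2,0,0,0],[0,0,-4,0,0,0],[0,0,-5,0,0,0],[0,0,-5,0,0,0]]
  ],
  "grip": 1
}}

```text
clock: 17.32
position: [0.4161, -0.0194, 0.2171]
tool_rot: [-3.141, 0.0, 1.471]
force: [1.0, 0.4, -0.3]
grip_width: 0.0853
```

Run:
```python
from h import *
st,im,c=snap("wrist","p_wrist"); print(st["position"],np.degrees(st["tool_rot"]),st["force"],st["grip_width"],st["clock"])
plan([0.38,0.28,0.25],84.3,6)
```

```text
[ 0.4160508  -0.01936888  0.2171386 ] [-1.79975507e+02  1.65997117e-02  8.42557480e+01] [ 0.98285199  0.37517592 -0.3360138 ] 0.08531491551650153 17.325
from [ 0.418  -0.02    0.2219] yaw 84.16 clock 17.375
[4.91, -1.14, -0.46, 0.0, -0.0, -0.0]
[4.91, -1.14, -0.47, 0.0, -0.0, -0.0]
[4.91, -1.13, -0.47, 0.0, -0.0, -0.0]
[4.91, -1.13, -0.47, 0.0, -0.0, -0.0]
[4.91, -1.13, -0.47, 0.0, -0.0, -0.0]
[4.91, -1.13, -0.47, 0.0, -0.0, -0.0]
```

View pics/p_wrist.png

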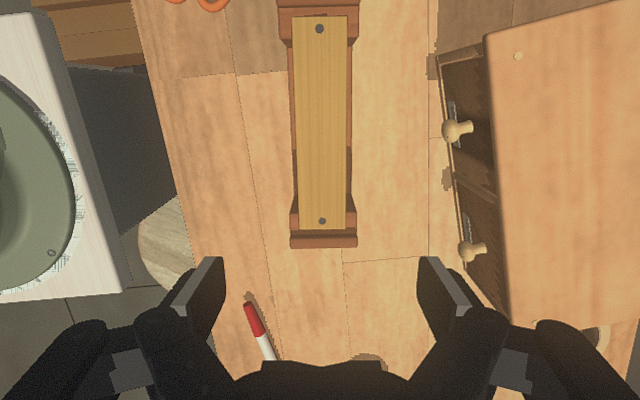

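The wrist view shows the strip square on both seats, between the stops, with its ends at about (320,15) and (321,229). I'll measure its centre now that the arm is still.

Run:
```python
from h import *
st,im,c=snap("wrist","q_wrist"); print(st["position"],np.degrees(st["tool_rot"]),st["clock"])
cv2.imwrite("pics/q_z.png",cv2.resize(im[0:260,250:390],None,fx=2.3*1.0,fy=2.3,interpolation=cv2.INTER_CUBIC))
import pickle; pickle.dump((st,c),open("q.pkl","wb"))
```

```text
[ 0.41803283 -0.02000737  0.22194179] [ 1.79704814e+02 -1.01485811e-01  8.41586631e+01] 17.375
```

View pics/q_z.png

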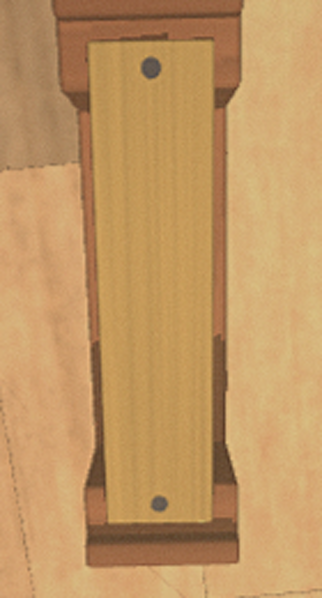

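Run:
```python
from h import *
import pickle; st,c=pickle.load(open("q.pkl","rb"))
un=lambda p:((p[0]+.5)/2.3-.5+250,(p[1]+.5)/2.3-.5)
P=np.array([ray(c,un(p),.073) for p in [(89,41),(214,41),(211,522),(107,521)]])
print(P.round(4)); print("centre",P.mean(0).round(4),"len",np.linalg.norm((P[0]+P[1]-P[2]-P[3])/2),"w",np.linalg.norm(P[0]-P[1]),np.linalg.norm(P[3]-P[2]))
d=P[0]+P[1]-P[2]-P[3]; print("yaw",np.degrees(np.arctan2(-d[0],d[1])))
T=np.array([ray(c,un(p),.078) for p in [(87,565),(239,565),(86,530),(239,530),(53,14),(243,14)]]); print("stops",T.round(4))
h=[ray(c,un(p),.073) for p in [(151,68),(159,504)]];print("holes mid",np.mean(h,0),np.linalg.norm(h[0]-h[1]))
R=Rt(st["tool_rot"]);
```

```text
[[ 0.4075  0.1154  0.073 ]
 [ 0.4502  0.1112  0.073 ]
 [ 0.4345 -0.0665  0.073 ]
 [ 0.3918 -0.0616  0.073 ]]
centre [0.421  0.0246 0.073 ] len 0.17805539706565363 w 0.04285895020167441 0.04299955315717748
yaw -5.057598775729197
stops [[ 0.3817 -0.0782  0.078 ]
 [ 0.4443 -0.0848  0.078 ]
 [ 0.3834 -0.0626  0.078 ]
 [ 0.4455 -0.0691  0.078 ]
 [ 0.397   0.1236  0.078 ]
 [ 0.4601  0.1173  0.078 ]]
holes mid [0.42087338 0.02431414 0.073     ] 0.16192198253324577
```

The strip centre comes out at (0.421, 0.025), which agrees with the robot's pose. The measured sizes, 178 x 43 mm, are close to the given ones. On to the tealight.

Run:
```python
from h import *
plan([0.41,0.27,0.20],84.3,6)
```

```text
from [ 0.4182 -0.0192  0.2194] yaw 84.26 clock 17.425
[4.78, -0.62, 0.33, 0.1, -0.0, -0.0]
[4.78, -0.62, 0.33, 0.1, -0.0, -0.0]
[4.78, -0.62, 0.33, 0.1, -0.0, -0.0]
[4.78, -0.62, 0.33, 0.1, -0.0, -0.0]
[4.78, -0.62, 0.33, 0.1, -0.0, -0.0]
[4.78, -0.62, 0.33, 0.1, -0.0, -0.0]
```

Request:
{"fn": "servo_tool", "kwargs": {
  "rows": [
    [[3,-0.4,0.3,0,0,0],[5,-0.6,0.3,0,0,0],[5,-0.6,0.3,0,0,0],[5,-0.6,0.3,0,0,0],[5,-0.6,0.3,0,0,0]]
  ]
}}

```text
clock: 18.05
position: [0.4111, 0.2141, 0.2003]
tool_rot: [-3.141, -0.0, 1.471]
force: [0.4, -0.9, 0.4]
grip_width: 0.0855
```

Request:
{"fn": "servo_tool", "kwargs": {
  "rows": [
    [[4,-0.5,0.3,0,0,0],[1.7,-0.2,0,0,0,0],[0,0,0,0,0,0],[0,0,0,0,0,0]]
  ]
}}

```text
clock: 18.55
position: [0.4104, 0.2686, 0.1975]
tool_rot: [-3.141, 0.0, 1.47]
force: [0.6, -0.9, 0.2]
grip_width: 0.085
```

Run:
```python
from h import *
st,im,c=snap("wrist","r_wrist"); print(st["position"],np.degrees(st["tool_rot"]),st["clock"],st["qpos"],st["qd"].round(3))
import pickle; pickle.dump((st,c),open("r.pkl","wb"))
```

```text
[0.41041762 0.26858701 0.19746314] [-1.79994576e+02  2.38185396e-02  8.41971269e+01] 18.55 [-1.07474889  0.3918801   0.48509767  2.00054865 -0.24891633  0.80655794
 -0.54853788] [ 0.008 -0.004 -0.001  0.    -0.002 -0.    -0.003]
```

View pics/r_wrist.png

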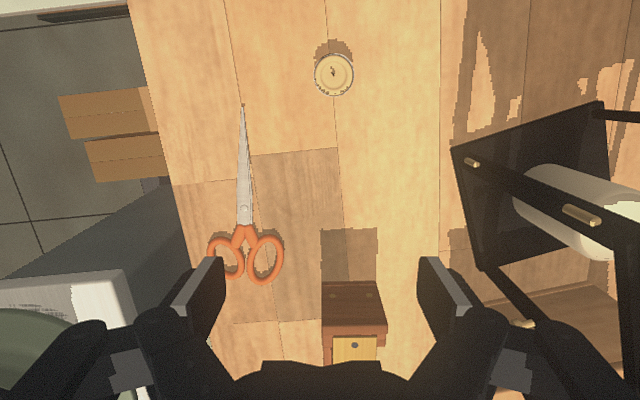

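The tealight is at about (334,74). The trestle's +y end is at the bottom and the lantern to the right.

Run:
```python
from h import *
import pickle; st,c=pickle.load(open("r.pkl","rb"))
im=cv2.imread("pics/r_wrist.png")
cv2.imwrite("pics/r_z.png",cv2.resize(im[35:110,295:370],None,fx=8,fy=8,interpolation=cv2.INTER_CUBIC))
```

```text
(no output)
```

View pics/r_z.png

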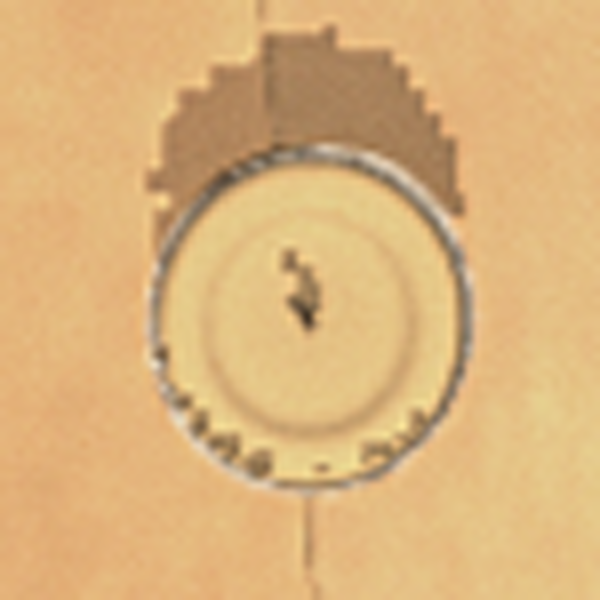

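Run:
```python
from h import *
import pickle; st,c=pickle.load(open("r.pkl","rb"))
un=lambda p:((p[0]+.5)/8-.5+295,(p[1]+.5)/8-.5+35)
q=lambda p:ray(c,un(p),.015)
print("centre",q((311,317)),"diam",np.linalg.norm(q((152,317))-q((471,317))),np.linalg.norm(q((311,145))-q((311,490))), "mid",(q((311,145))+q((311,490)))/2)
```

```text
centre [0.43196966 0.35973713 0.015     ] diam 0.036746810476899795 0.037360736020315054 mid [0.43193411 0.35933734 0.015     ]
```

Run:
```python
from h import *
import pickle; st,c=pickle.load(open("r.pkl","rb"))
print("scissor tip",ray(c,(243,104),.003))
plan([0.432,0.3597,0.06],84.3,4)
```

```text
scissor tip [0.34176939 0.34172229 0.003     ]
from [0.4105 0.2686 0.1975] yaw 84.18 clock 18.6
[2.32, 0.3, 3.44, -0.0, 0.0, -0.0]
[2.32, 0.31, 3.44, -0.0, 0.0, -0.0]
[2.32, 0.31, 3.44, -0.0, 0.0, -0.0]
[2.32, 0.31, 3.44, -0.0, 0.0, -0.0]
```

Request:
{"fn": "servo_tool", "kwargs": {
  "rows": [
    [[2.3,0.3,3.4,0,0,0],[2.3,0.3,3.4,0,0,0],[2.3,0.3,3.4,0,0,0],[2.3,0.3,3.0,0,0,0],[0,0,0,0,0,0]]
  ]
}}

```text
clock: 19.23
position: [0.431, 0.3598, 0.0636]
tool_rot: [-3.14, 0.002, 1.471]
force: [-0.0, -1.3, -0.2]
grip_width: 0.0856
```

Run:
```python
from h import *
plan([0.432,0.3597,0.002],84.3,4)
```

```text
from [0.431  0.3598 0.0636] yaw 84.29 clock 19.225
[0.0, 0.03, 1.54, -0.0, 0.0, -0.0]
[0.0, 0.03, 1.54, -0.0, 0.0, -0.0]
[0.0, 0.03, 1.54, -0.0, 0.0, -0.0]
[0.0, 0.03, 1.54, -0.0, 0.0, -0.0]
```

Request:
{"fn": "servo_tool", "kwargs": {
  "rows": [
    [[0,0.05,1.5,0,0,0],[0,0.05,1.5,0,0,0],[0,0,1.5,0,0,0],[0,0,1.0,0,0,0],[0,0,0.4,0,0,0]]
  ],
  "grip": 0.3
}}

```text
clock: 19.85
position: [0.4323, 0.3599, 0.0057]
tool_rot: [-3.141, 0.001, 1.471]
force: [-0.4, 0.1, -0.8]
grip_width: 0.0556
```

Request:
{"fn": "servo_tool", "kwargs": {
  "rows": [
    [[0,0,0,0,0,0],[0,0,0,0,0,0],[0,0,0,0,0,0],[0,0,0,0,0,0]]
  ],
  "grip": -1,
  "squeeze": 25
}}

```text
clock: 20.35
position: [0.4324, 0.3603, 0.0066]
tool_rot: [3.141, -0.0, 1.471]
force: [-0.0, -0.1, 1.6]
grip_width: 0.036
```

Run:
```python
from h import *
st,im,c=snap("side","s_side"); print(st["position"],np.degrees(st["tool_rot"]),st["clock"],st["grip_width"],st["force"])
cv2.imwrite("pics/s_z.png",cv2.resize(im[100:200,230:330],None,fx=5.5,fy=5.5,interpolation=cv2.INTER_CUBIC))
st,im,c=snap("wrist","s_wrist")
```

```text
[0.43244987 0.36032081 0.00660435] [ 1.79986777e+02 -1.73293108e-02  8.42856587e+01] 20.35 0.03602534395785192 [-0.02024748 -0.07775592  1.5843541 ]
```

View pics/s_wrist.png

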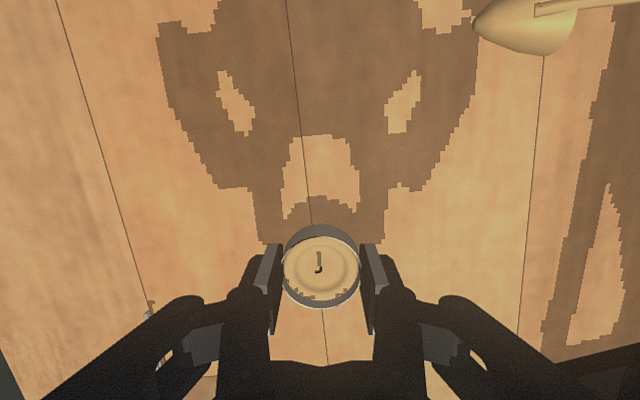

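View pics/s_z.png

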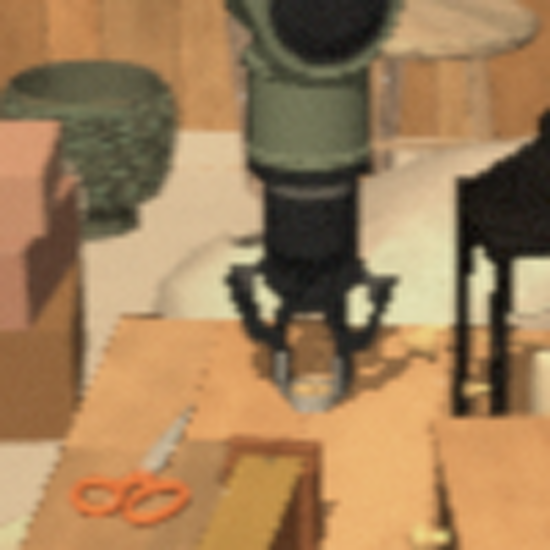

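The grip is closed on the wall, but the TCP is still at z 6.6 mm, so the hold is shallow. I'll reopen a little, go 5 mm lower and regrip.

Request:
{"fn": "servo_tool", "kwargs": {
  "rows": [
    [[0,0,0,0,0,0],[0,0,0,0,0,0],[0,0,0.3,0,0,0],[0,0,0.2,0,0,0],[0,0,0,0,0,0]]
  ],
  "grip": 0.1
}}

```text
clock: 21.08
position: [0.4323, 0.3601, 0.0011]
tool_rot: [-3.141, 0.0, 1.471]
force: [0.1, 0.1, 0.5]
grip_width: 0.0466
```

Run:
```python
from h import *
st,im,c=snap("wrist","t_wrist"); print(st["position"],st["grip_width"],st["force"])
cv2.imwrite("pics/t_z.png",cv2.resize(im[210:330,240:400],None,fx=4,fy=4,interpolation=cv2.INTER_CUBIC))
```

```text
[0.43227235 0.36006163 0.00113547] 0.04658765543087864 [0.11353141 0.08818041 0.52566908]
```

View pics/t_z.png

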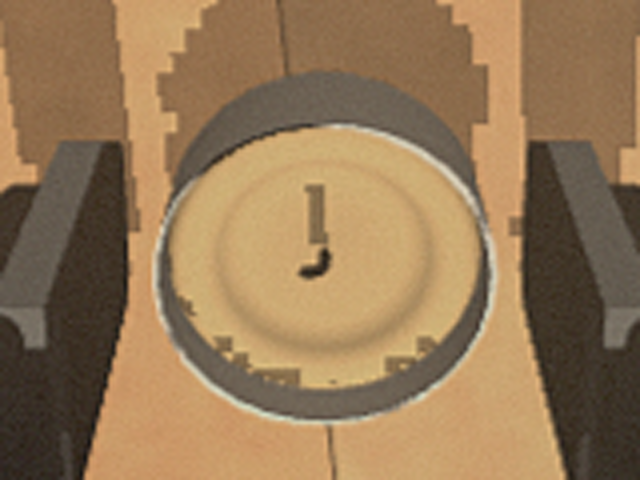

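Request:
{"fn": "servo_tool", "kwargs": {
  "rows": [
    [[0,0,0,0,0,0],[0,0,0,0,0,0],[0,0,0,0,0,0],[0,0,0,0,0,0]]
  ],
  "grip": -1,
  "squeeze": 25
}}

```text
clock: 21.62
position: [0.4324, 0.3601, 0.0016]
tool_rot: [3.142, -0.0, 1.471]
force: [-1.1, -2.0, 6.1]
grip_width: 0.036
```

Request:
{"fn": "servo_tool", "kwargs": {
  "rows": [
    [[0,0,-0.5,0,0,0],[0,0,-1.5,0,0,0],[0,0,-3,0,0,0],[0,0,-3,0,0,0],[0,0,0,0,0,0]]
  ]
}}

```text
clock: 22.25
position: [0.4333, 0.3611, 0.0842]
tool_rot: [3.139, -0.003, 1.471]
force: [-0.6, 0.4, -0.0]
grip_width: 0.0365
```

Run:
```python
from h import *
import pickle
st,im,c=snap("wrist","u_wrist"); print(st["position"],st["grip_width"],st["force"],st["clock"]); pickle.dump((st,c),open("u.pkl","wb"))
cv2.imwrite("pics/u_z.png",cv2.resize(im[210:330,240:400],None,fx=4,fy=4,interpolation=cv2.INTER_CUBIC))
```

```text
[0.43331923 0.36107322 0.08415583] 0.036537506559766786 [-0.60782505  0.44271746 -0.0048953 ] 22.25
```

View pics/u_z.png

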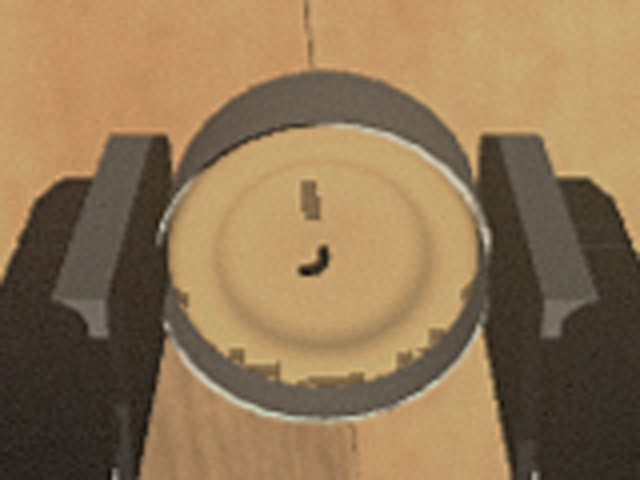

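Run:
```python
from h import *
import pickle
st,c=pickle.load(open("u.pkl","rb")); R=Rt(st["tool_rot"])
un=lambda p:((p[0]+.5)/4-.5+240,(p[1]+.5)/4-.5+210)
z=st["position"][2]+.0134
L,Rr,T,B=[ray(c,un(p),z) for p in [(158,270),(490,270),(325,122),(323,421)]]
print(np.linalg.norm(L-Rr),np.linalg.norm(T-B)); off=R.T@((T+B)/2-st["position"]); off2=R.T@((L+Rr)/2-st["position"]);print("tool offset",off,off2)
Rg=Rt([np.pi,0,np.radians(84.5)]); o=np.array([off[0],off2[1],0])
tgt=np.array([.421,.0248,.12])-Rg@o; print(tgt)
plan(tgt,84.5,7)
```

```text
0.03678476335715793 0.03773078193855884
tool offset [-0.00105813  0.00053895 -0.01340217] [-0.00014216  0.00054969 -0.01339925]
[0.42055426 0.02590594 0.12      ]
from [0.4327 0.3608 0.0828] yaw 84.3 clock 22.3
[-4.78, 0.3, -0.54, 0.0, -0.0, -0.0]
[-4.78, 0.3, -0.54, 0.0, -0.0, -0.0]
[-4.78, 0.3, -0.54, 0.0, -0.0, -0.0]
[-4.78, 0.3, -0.54, 0.0, -0.0, -0.0]
[-4.78, 0.29, -0.53, 0.0, -0.0, -0.0]
[-4.78, 0.29, -0.53, 0.0, -0.0, -0.0]
[-4.78, 0.29, -0.53, 0.0, -0.0, -0.0]
```

Request:
{"fn": "servo_tool", "kwargs": {
  "rows": [
    [[-1.5,0.1,-1.0,0,0,0],[-3,0.2,-1.5,0,0,0],[-4,0.3,-1.3,0,0,0],[-5,0.3,0,0,0,0],[-5,0.3,0,0,0,0]]
  ]
}}

```text
clock: 22.92
position: [0.4252, 0.1723, 0.1196]
tool_rot: [-3.141, 0.0, 1.471]
force: [0.8, 0.6, -0.0]
grip_width: 0.0363
```

Request:
{"fn": "servo_tool", "kwargs": {
  "rows": [
    [[-5,0.3,0,0,0,0],[-5,0.3,0,0,0,0],[-3,0.2,0,0,0,0],[-1.5,0.1,0,0,0,0],[0,0,0,0,0,0]]
  ]
}}

```text
clock: 23.55
position: [0.4201, 0.029, 0.1194]
tool_rot: [-3.141, 0.0, 1.469]
force: [-0.1, 0.2, 0.4]
grip_width: 0.0362
```

Run:
```python
from h import *
st,im,c=snap("wrist","v_wrist"); print(st["position"],st["grip_width"],st["force"],st["clock"])
plan([0.4205,0.0259,0.08],84.5,4)
```

```text
[0.42011638 0.02904708 0.11944682] 0.036235263726476466 [-0.14627133  0.23190297  0.38871522] 23.55
from [0.4203 0.03   0.1194] yaw 84.26 clock 23.6
[-0.1, 0.02, 0.98, -0.0, -0.0, -0.1]
[-0.1, 0.02, 0.98, -0.0, -0.0, -0.1]
[-0.1, 0.02, 0.98, -0.0, -0.0, -0.1]
[-0.1, 0.02, 0.98, -0.0, -0.0, -0.1]
```

View pics/v_wrist.png

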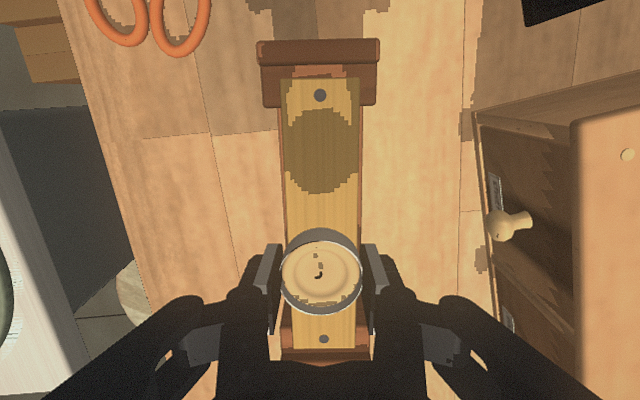

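The tealight hangs over the middle of the strip, with the strip's holes visible at (320,95) and (323,338). I'll recheck the strip's centre from the holes.

Run:
```python
from h import *
from workcell import bot
st=dict(position=np.array([.4202,.0295,.1194]),tool_rot=bot.observe()["tool_rot"])
c=cam(bot.grab_frame("wrist"),st)
h=[ray(c,p,.073) for p in [(320,95),(323,338)]]; print(np.round(h,4),np.mean(h,0),np.linalg.norm(h[0]-h[1]))
```

```text
[[ 0.4279  0.1054  0.073 ]
 [ 0.414  -0.055   0.073 ]] [0.42095442 0.025192   0.073     ] 0.16108434242225353
```

Request:
{"fn": "servo_tool", "kwargs": {
  "rows": [
    [[-0.1,0,1.0,0,0,0],[-0.1,0,1.0,0,0,0],[-0.1,0,0.9,0,0,0],[-0.1,0.05,0.7,0,0,0],[0,0,0.3,0,0,0]]
  ]
}}

```text
clock: 24.28
position: [0.4203, 0.0255, 0.0799]
tool_rot: [-3.141, 0.0, 1.471]
force: [-0.5, 1.3, -0.1]
grip_width: 0.0363
```

Request:
{"fn": "servo_tool", "kwargs": {
  "rows": [
    [[0,0,0.25,0,0,0],[0,0,0.1,0,0,0],[0,0,0,0,0,0]]
  ]
}}

```text
clock: 24.65
position: [0.4205, 0.0257, 0.077]
tool_rot: [3.141, -0.0, 1.471]
force: [-0.6, 0.4, -0.3]
grip_width: 0.0361
```

Request:
{"fn": "servo_tool", "kwargs": {
  "rows": [
    [[0,0,0.1,0,0,0],[0,0,0,0,0,0]]
  ]
}}

```text
clock: 24.9
position: [0.4205, 0.0257, 0.0759]
tool_rot: [3.142, 0.0, 1.471]
force: [-0.5, 0.1, -0.3]
grip_width: 0.0362
```

Request:
{"fn": "servo_tool", "kwargs": {
  "rows": [
    [[0,0,0.05,0,0,0],[0,0,0,0,0,0]]
  ]
}}

```text
clock: 25.15
position: [0.4205, 0.0257, 0.0754]
tool_rot: [3.142, 0.0, 1.471]
force: [0.3, -0.4, -0.0]
grip_width: 0.036
```

Request:
{"fn": "servo_tool", "kwargs": {
  "rows": [
    [[0,0,0.05,0,0,0],[0,0,0,0,0,0]]
  ]
}}

```text
clock: 25.4
position: [0.4205, 0.0257, 0.0749]
tool_rot: [-3.142, 0.0, 1.471]
force: [0.9, -0.5, -0.4]
grip_width: 0.0366
```

Request:
{"fn": "servo_tool", "kwargs": {
  "rows": [
    [[0,0,0.05,0,0,0],[0,0,0,0,0,0]]
  ]
}}

```text
clock: 25.65
position: [0.4205, 0.0257, 0.0745]
tool_rot: [3.142, -0.0, 1.471]
force: [-2.2, 0.1, 6.0]
grip_width: 0.0363
```

Request:
{"fn": "servo_tool", "kwargs": {
  "rows": [
    [[0,0,0.03,0,0,0],[0,0,0,0,0,0]]
  ]
}}

```text
clock: 25.9
position: [0.4205, 0.0257, 0.0745]
tool_rot: [3.141, -0.0, 1.471]
force: [-2.1, -0.4, 16.0]
grip_width: 0.0363
```

Contact at z 0.0745, as expected. I'll ease off, release and raise.

Request:
{"fn": "servo_tool", "kwargs": {
  "rows": [
    [[0,0,-0.04,0,0,0],[0,0,0,0,0,0]]
  ]
}}

```text
clock: 26.15
position: [0.4205, 0.0257, 0.0746]
tool_rot: [3.141, -0.0, 1.471]
force: [-0.4, -0.4, 4.1]
grip_width: 0.0364
```

Request:
{"fn": "servo_tool", "kwargs": {
  "rows": [
    [[0,0,0,0,0,0],[0,0,0,0,0,0],[0,0,0,0,0,0],[0,0,0,0,0,0]]
  ],
  "grip": 0.4
}}

```text
clock: 26.65
position: [0.4205, 0.0257, 0.0745]
tool_rot: [-3.142, 0.0, 1.471]
force: [-0.0, -0.7, -0.0]
grip_width: 0.0598
```

Request:
{"fn": "servo_tool", "kwargs": {
  "rows": [
    [[0,0,-0.3,0,0,0],[0,0,-1.0,0,0,0],[0,0,-2.5,0,0,0],[0,0,-4,0,0,0],[0,0,-4,0,0,0]]
  ]
}}

```text
clock: 27.28
position: [0.4202, 0.0255, 0.1942]
tool_rot: [-3.142, 0.0, 1.471]
force: [-0.3, 0.1, 0.7]
grip_width: 0.0596
```

Request:
{"fn": "servo_tool", "kwargs": {
  "rows": [
    [[-2,0,-1,0,0,0],[-4,0,0,0,0,0],[-4,0,0,0,0,0],[-1,0,0,0,0,0],[0,0,0,0,0,0]]
  ]
}}

```text
clock: 27.9
position: [0.4092, -0.0842, 0.2024]
tool_rot: [-3.141, 0.0, 1.469]
force: [0.5, 0.8, -1.4]
grip_width: 0.0603
```

Run:
```python
from h import *
import pickle
st,im,c=snap("wrist","w_wrist"); print(st["position"],st["grip_width"],st["force"],st["clock"],st["qd"].round(3)); pickle.dump((st,c),open("w.pkl","wb"))
st,im,c=snap("side","w_side"); cv2.imwrite("pics/w_z.png",cv2.resize(im[120:300,200:420],None,fx=3.3,fy=3.3,interpolation=cv2.INTER_CUBIC))
st,im,c=snap("top","w_top")
```

```text
[ 0.40918503 -0.08424681  0.20240986] 0.060301229179566776 [ 0.53145229  0.84318575 -1.40590725] 27.9 [-0.032  0.002 -0.018 -0.003 -0.002  0.    -0.017]
```

View pics/w_wrist.png

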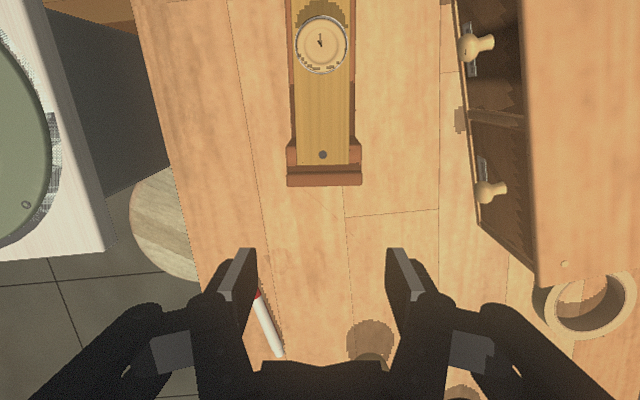

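View pics/w_z.png

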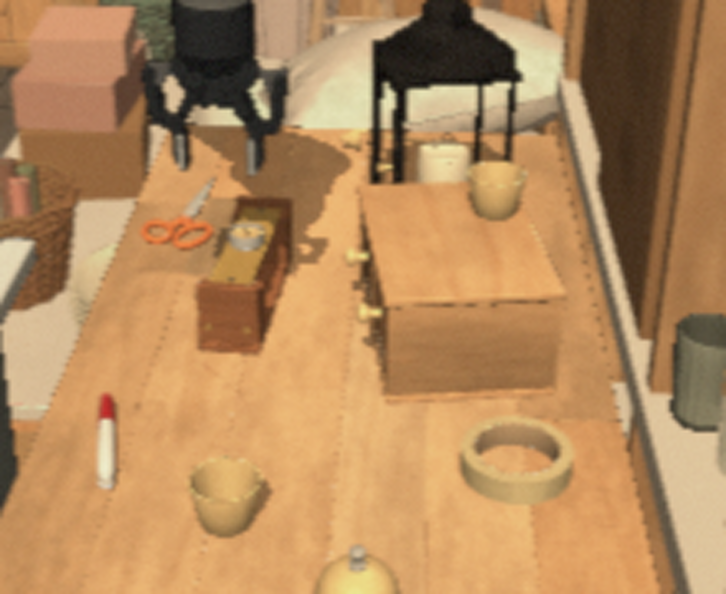

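View pics/w_top.png

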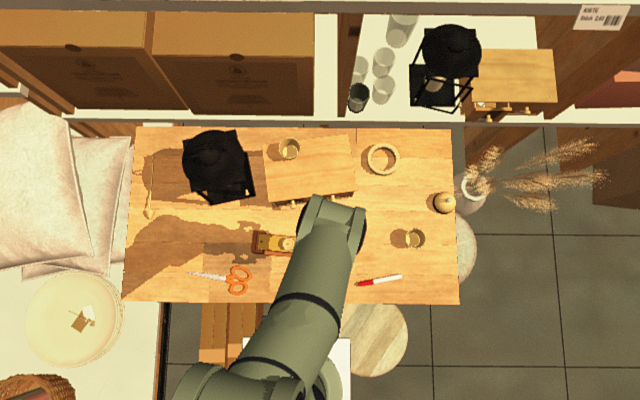

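The tealight stands upright on the strip. In the wrist view it is at (321,44), and in the side view at (247,235). Everything else is where it was. One last position check, then I hand in.

Run:
```python
from h import *
import pickle
st,c=pickle.load(open("w.pkl","rb"))
print("tealight",ray(c,(321,44),.088).round(4),"hole -y",ray(c,(322.5,155),.073).round(4),"(strip centre .421,.025; hole .414,-.055)")
a=cv2.imread("pics/a_top.png").astype(int);b=cv2.imread("pics/w_top.png").astype(int)
for n,(x,y,w) in dict(spare=(413,238,14),tape=(383,158,20),bell=(444,203,14),cup=(289,149,13)).items():
    d=np.abs(a-b)[y-w:y+w,x-w:x+w]; print(n,d.mean().round(2))
```

```text
tealight [0.421  0.0252 0.088 ] hole -y [ 0.414  -0.0569  0.073 ] (strip centre .421,.025; hole .414,-.055)
spare 6.93
tape 6.92
bell 6.88
cup 6.96
```

```bash
python3 -c "
from workcell import bot
print(bot.job_done(), bot.observe()['clock'])"
```

```text
the job is handed in; nothing more can be done
the job is handed in; nothing more can be done
```

The tealight display is set up and handed in at about 28 s of the 67 s allowed.

- **Strip off the chest:** I dragged it with the shut fingertips, about 9–15 N at each force reading, over the chest's free -y edge by the tape roll until it stuck out about 70 mm. I then pinched it across its width 46 mm from that end and lifted it off level.
- **Strip on the trestle:** I laid it on both end blocks between the stops and let go. Its measured centre is (0.421, 0.025), and it lies within about 1° of the trestle.
- **Tealight:** The first grip was shallow, so I reopened, went 5 mm lower and regripped before lifting. It now stands upright with its measured centre at (0.421, 0.025), the strip's middle.

**Final checks:**
- The arm is clear of everything.
- In the top view, the spare cup, tape roll, bell and chest cup differ from the start only by image noise. The lantern looks unmoved, judged by eye.
- The top and side cameras disagreed by about 3 mm on where the trestle is. I settled this by comparing the strip directly against the stops in both views and in a wrist close-up.
- After the tealight was placed, the strip's -y hole read about 2 mm from my earlier measurement. The arm was still settling in that picture, and the strip still showed between its stops.

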